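# Cover a sample tube with a double lid, then lift the outer lid for inspection

### The arm

A 7-joint arm with a two-finger parallel gripper is mounted at the origin on the work surface; the furniture and walls round the work are solid. World frame = base frame: x ahead of the robot, y to its left, z up, the work surface at z = 0. Lengths are in mm, angles in rad, forces in N, time in s.
With the tool pointing down it reaches from about 400 to 875 mm from the base axis. Payload 4.4 kg.
Tool frame: the origin (TCP) lies at the very end of the fingers, on their centre line; the grasp point (between the pads) lies 19 mm behind it; y points along the fingers, z is the direction in which the jaws open and shut, and the axes are right-handed (so a half turn about y gives the same grasp; the last joint's range is limited). The gripper opens to 85 mm and grips with 20 to 120 N. Pads are 22 mm wide; open, the fingers measure 114 mm over their backs; the gripper's body (76 mm by 85 mm) begins 54 mm behind the grasp point. The pads swing forward as they close: fully open they stand 13 mm farther back than shut.
Start: joints at [1.131, 0.628, 0.038, 1.517, -0.027, 0.996, -0.02], TCP at [237.379, -605.119, 231.313] pointing down, gripper open.
Joint ranges: [-3.06, 3.06], [-0.37, 2.12], [-1.25, 1.32], [0.18, 2.47], [-1.1, 4.24], [0.23, 1.98], [-2.94, 2.94]. Speed limits (rad/s): [2.57, 2.57, 3.14, 3.14, 3.14, 3.14, 3.14].

### API

Orientations are given as [roll, pitch, yaw] about the fixed x, y, z axes, in that order (R = Rz(yaw) Ry(pitch) Rx(roll)).
In Python, from cell import read_state, get_image, finish_job gives the robot as it stands. The module is installed in compiled form; this text tells all that it offers.
- The arm moves only by the tool servo_tool, never from a script. Its argument "increments" is a list of rows, each an object of numbers: "dx", "dy", "dz": the shift along the world's x, y, z in cm; "ax", "ay", "az": the turn, a rotation vector about the world's x, y, z in rad; "claw": the closure, from -1 (fully open) to 1 (shut). A call has 1 to 8 rows; each row is the pose to reach, as a shift and turn from the pose commanded when the call began; what a row does not reach only later rows make up. A row lasts 1/12 s, in which the tool goes at most 41.7 mm and 7.16 degrees, less where a joint would pass 70% of its speed; a pose out of reach is approached as far as the arm can. A call with a gripper value outside its range is refused whole. The fingers move at their own pace and stop on an object; the grip force is fixed at half the most. Time passes only in rows, so rows that repeat a pose let the fingers close. It gives the time, the measured TCP pose, the force and the opening at its end, in the units of the state.
- read_state(): the state, without advancing time (a new reading comes with each control period).
- get_image(name): name is "scene" or "top" or "wrist"; returns a dict with "color" (400x640x3 uint8, red, green, blue), "fov_y" (degrees; the focal length in pixels is half the picture's height over the tangent of half this angle, whatever the lens; pixels are square), "cx", "cy" (the principal point, pixels), "R" (3x3) and "t" (3): a world point X has camera coordinates R X + t. Camera axes: x right, y down, z forward; pixel columns grow to the right and rows downward; lengths in mm; the calibration is good to about 2 mm. A picture is of the moment at which its call begins. There is no depth.
- finish_job(): hands the job in, once; it reports no verdict.
The state is a dict: "clock": time; "qpos": joint angles; "qd": joint speeds; "tau": joint torques, N m; "eef_pos": TCP position; "tool_rot": TCP orientation; "force": force on the tool from outside, world axes, zero at the start; "torque": the same for the moment, N m; "width": finger opening in mm.
Only numpy, scipy, OpenCV 4.12 (cv2) and the standard library are available. Lean on these libraries where they do the work, as an engineer would, in place of code of your own. Each camera call takes 0.05 s, during which the arm holds its last target.

### The job

Lay the standing sample tube on its side, centred, in the two saddles of the sample case, then pick up the nested pair of lids together by the inner lid's knob, lower them as one over the tube until the inner lid sits fully down on the case plate, and let go. Then lift the outer lid alone by its collar, leaving the clear inner lid and the tube undisturbed, straight up until its lower edge is above the inner lid's knob, and finish while still holding it there, level and still above the case, so that the tube can be inspected. Do not drop the tube or the lids, and leave the flask and the small beaker alone.

Things in the scene. Friction and masses are not known exactly. Their poses are not given: they have to be found in the camera images.
- case: Sample case, fixed to the table: grey plate 100 (x) x 170 (y) x 8 mm carrying a plinth and two white V saddles. Origin: centre of underside, z up, long axis y. Plinth 44 x 120 mm up to 13 mm high, 38 x 114 mm up to 18 mm. Saddles 8 mm thick at y = +32 and -32 mm, V open upward, 42 mm wide, 46 mm high; the fingers have 56 mm free between them.
- cradle (a point): Where the tube's middle lies when it rests in both saddles: 46 mm above the case's origin, on its centre. The lying tube's axis is along the case's y, cap to either end.
- tube: Sample tube, white with a black ribbed cap, a plain cylinder 25 mm in diameter and 100 mm long (cap: the top 22 mm, 0.2 mm larger in radius), 60 g, at the start standing upright on the table. Origin: centre of its foot, z along the tube toward the cap.
- tube_mid (a point): Middle of the tube, on its axis, 50 mm from the foot.
- inner_lid: Inner lid: clear box open below, outside 58 (x) x 134 (y) x 58 mm high, walls 3 mm, inside 52 x 128 x 54 mm, 120 g. Origin: centre of its lower edge, z up, long axis y. It starts on the table inside the outer lid; in place on the case it stands on the plate round the plinth, origin 8 mm above the case's, long axes parallel (4 mm play each side).
- knob (a point): In the inner lid's knob, a black bar 18 (x) x 26 (y) mm that rises to 112 mm above that lid's lower edge. This point is on its axis, 12 mm below its top. The knob comes up through the outer lid's collar and stands 28 mm above the collar's upper edge.
- outer_lid: Outer lid: opaque grey box open below, outside 70 (x) x 146 (y) x 60 mm high, walls 3 mm, 150 g. Origin: centre of its lower edge, z up, long axis y. It rests on the inner lid's top (origin 2 mm above the inner lid's; 3 mm play each side), so lifting the inner lid by its knob carries it along.
- collar (a point): In the middle of the white rectangular collar on the outer lid: outside 42 (x) x 52 (y) mm, open in the middle with 6 mm (x) and 7 mm (y) room round the knob, from 60 to 82 mm above the outer lid's lower edge. This point is 74 mm above that edge, 8 mm below the collar's upper edge.
- flask: Bystander: conical glass flask, 61 mm wide, 105 mm high, origin under its centre. Fixed furniture near it: a round pipette stand 364 mm tall and 167 mm wide at about x 0.50, y 0.09; a wash bottle and a meter at the back left; on the left a monitor 350 mm high, its screen at about y 0.49 from x 0.1 to 0.6.
- small_beaker: Bystander: small glass beaker, 55 mm wide, 58 mm high, origin under its centre.

How it is judged (in metres and radians):
On the way, in this order (a step that is already met when the one before it is completed fails the run):
1. the tube lies in both saddles, let go (angle between the z axis of tube and the y axis of case, either way round below 0.12 rad and distance between tube_mid and cradle below 0.013 m and contact force between the fingers and tube below 0.1 N and linear speed of tube below 0.03 m/s), for 0.2 s.
2. both lids, nested, sit on the case over the tube, knob let go (horizontal distance between inner_lid and case below 0.009 m and z of inner_lid in the frame of case below 0.011 m and z of outer_lid in the frame of inner_lid below 0.006 m and contact force between the fingers and inner_lid below 0.1 N and linear speed of inner_lid below 0.03 m/s), for 0.2 s.
At the end, for the whole second after the job is handed in: Tube in both saddles (middle within 13 mm of the cradle point, axis within 0.12 rad); inner lid flat on the plate, within 9 mm of centre and 3 mm of fully down; fingers hold the outer lid still, level (0.2 rad), within 60 mm of the case centre, lower edge above the knob's top, touching nothing else (angle between the z axis of tube and the y axis of case, either way round below 0.12 rad and distance between tube_mid and cradle below 0.013 m and horizontal distance between inner_lid and case below 0.009 m and z of inner_lid in the frame of case between 0.005 and 0.011 m and angle between inner_lid's own z axis and vertical below 0.05 rad and z of outer_lid in the frame of inner_lid above 0.112 m and horizontal distance between outer_lid and case below 0.06 m and angle between outer_lid's own z axis and vertical below 0.2 rad and linear speed of outer_lid below 0.03 m/s and contact force between the fingers and outer_lid above 1 N and contact force between each of outer_lid, the arm and inner_lid below 0.1 N); the arm keeps its last pose, push and grip.
It fails at once if the outer lid comes off the inner lid while the inner lid is not seated on the case (z of outer_lid in the frame of inner_lid above 0.015 m and (horizontal distance between inner_lid and case above 0.011 m or z of inner_lid in the frame of case above 0.014 m)).
It fails at once if the lids are dropped (height (world z) of inner_lid above 0.035 m and contact force between the fingers and inner_lid below 0.05 N).
It fails at once if the tube is dropped (height (world z) of tube_mid above 0.08 m and contact force between the fingers and tube below 0.05 N).
It fails at once if the flask or the small beaker is disturbed (distance of any of flask, small_beaker from where it was at the start of the episode above 0.03 m).
It also fails if it takes over 72 s, if anything falls off the work surface, if the arm or the gripper's body presses on something with over 40 N, if the wrist force passes 120 N, or if a joint passes its speed limit or range.

## Working session

There is one attempt and no reset: what is moved stays moved. The work goes in short steps, Python scripts to look and compute and a tool call to move; the robot and the scene stay as the last step left them, time stands still between calls to the robot, and variables do not carry over. Pictures are saved under pics/ and viewed, and the job is handed in when it is done.

Besides the shell and the picture viewer there is one more tool, called after "Request:" by a JSON object that holds its "method" and its "body". servo_tool: Moves the arm, as the interface text tells. Its arguments: {"type":"object","properties":{"increments":{"type":"array","items":{"type":"object","properties":{"dx":{"type":"number"},"dy":{"type":"number"},"dz":{"type":"number"},"ax":{"type":"number"},"ay":{"type":"number"},"az":{"type":"number"},"claw":{"type":"number"}}}}},"required":["increments"]}

```bash
mkdir -p pics; cat > h.py <<'E'
import numpy as np, cv2
from cell import read_state, get_image
def grab(n,save=None):
    im=get_image(n)
    if save: cv2.imwrite('pics/'+save+'.png',im['color'][:,:,::-1])
    return im
def K(im):
    f=200/np.tan(np.radians(im['fov_y'])/2); return f,im['cx'],im['cy']
def ray(im,u,v):
    f,cx,cy=K(im); R=np.array(im['R']);t=np.array(im['t'])
    d=R.T@np.array([(u-cx)/f,(v-cy)/f,1]); return -R.T@t,d/np.linalg.norm(d)
def plane(im,u,v,z):
    o,d=ray(im,u,v); return o+d*(z-o[2])/d[2]
def proj(im,X):
    f,cx,cy=K(im); p=np.array(im['R'])@np.array(X)+np.array(im['t']); return np.array([f*p[0]/p[2]+cx,f*p[1]/p[2]+cy])
def st():
    s=read_state(); print({k:np.round(s[k],3).tolist() for k in ['clock','qpos','eef_pos','tool_rot','force','width']})
E
python3 - <<'E'
from h import *
st()
for n in ['scene','top','wrist']:
    im=grab(n,n+'0'); print(n,im['fov_y'],im['cx'],im['cy'],np.round(im['R'],3).tolist(),np.round(im['t'],1), -np.array(im['R']).T@im['t'])
E
```

```text
{'clock': 0.0, 'qpos': [1.131, 0.629, 0.038, 1.518, -0.027, 0.996, -0.02], 'eef_pos': [237.166, -604.508, 230.381], 'tool_rot': [-1.573, -0.0, -2.768], 'force': [-0.785, 0.176, -1.152], 'width': 85.272}
scene 50.42215709239288 324.1695746853945 207.9980108503323 [[0.569, -0.822, 0.001], [-0.349, -0.243, -0.905], [0.745, 0.514, -0.426]] [-378.3  222.6  567.8] [-129.7351835  -549.08137124  443.55642306]
top 52.86741721648767 320.0228215133266 198.30437490299585 [[0.155, -0.988, 0.001], [-0.959, -0.15, -0.241], [0.239, 0.037, -0.97]] [-181.6  499.   850. ] [ 303.60987339 -135.55809947  945.48996991]
wrist 62.50540642587691 321.17001180067535 200.64709877439765 [[0.366, -0.931, -0.002], [-0.883, -0.348, 0.316], [-0.295, -0.114, -0.949]] [-649.3  -41.9  380. ] [ 312.55531993 -575.45764717  372.66295472]
```

View pics/scene0.png

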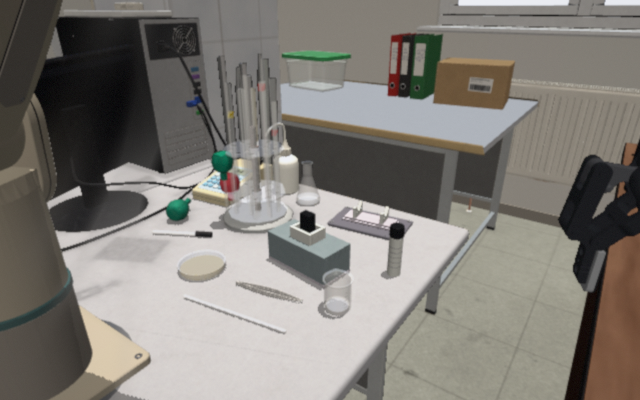

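View pics/top0.png

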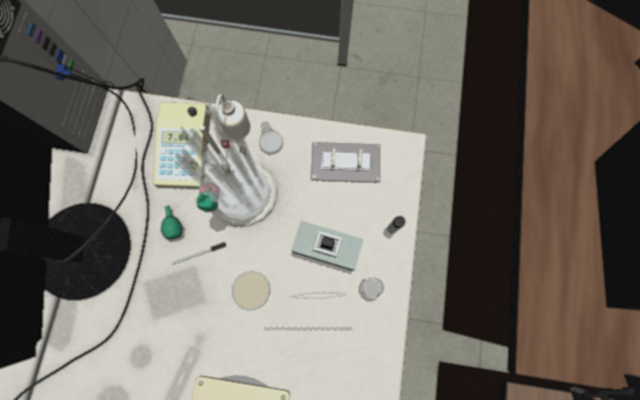

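View pics/wrist0.png

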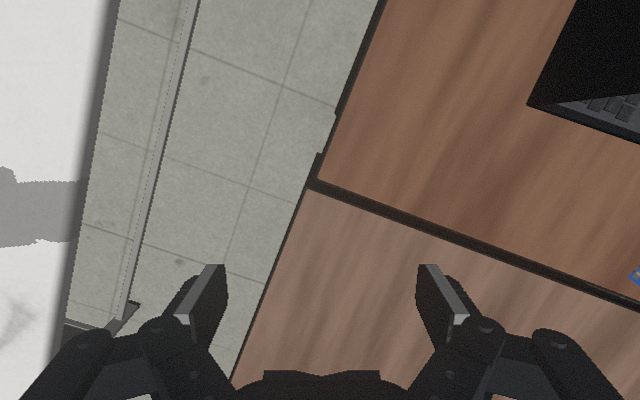

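Scene: pair of lids near top-picture (327,246), tube (396,226), case (346,161), beaker (371,289), flask (270,141). Zooming in.

```bash
python3 - <<'E'
from h import *
im=grab('top'); c=im['color'][120:320,230:430,::-1]; cv2.imwrite('pics/topz.png',cv2.resize(c,None,fx=3,fy=3,interpolation=cv2.INTER_CUBIC)[:600])
for n,(u,v),z in [('caseTL',(313,142),8),('TR',(382,144),8),('BR',(380,182),8),('BL',(310,180),8),('tubetop',(399,221),100),('tubefoot',(390,234),0),('knob',(328,243),114),('beaker',(371,289),30),('flask',(270,141),50)]:
    print(n,plane(im,u,v,z).round(1))
im=grab('scene'); c=im['color'][150:330,250:480,::-1]; cv2.imwrite('pics/scz.png',cv2.resize(c,None,fx=3,fy=3,interpolation=cv2.INTER_CUBIC))
E
```

```text
caseTL [674.1 -60.5   8. ]
TR [ 695.4 -230.7    8. ]
BR [ 597.  -237.5    8. ]
BL [575.7 -68.9   8. ]
tubetop [ 488.3 -277.9  100. ]
tubefoot [ 475.7 -277.1    0. ]
knob [ 416.4 -135.2  114. ]
beaker [ 341.3 -244.9   30. ]
flask [644.1  37.6  50. ]
```

View pics/topz.png

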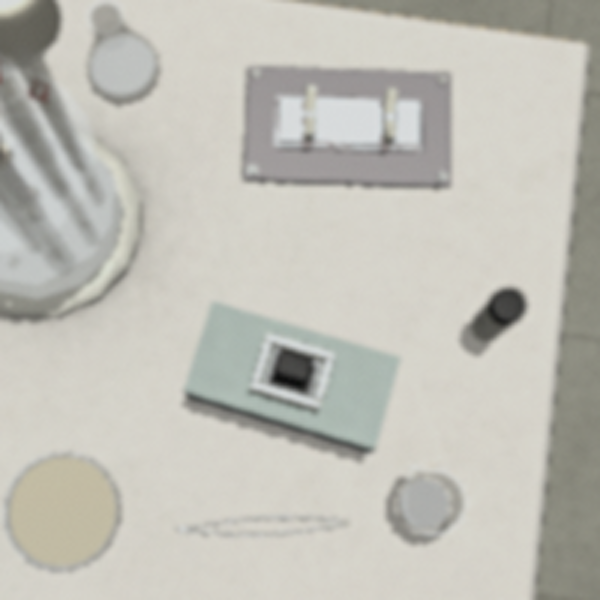

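View pics/scz.png

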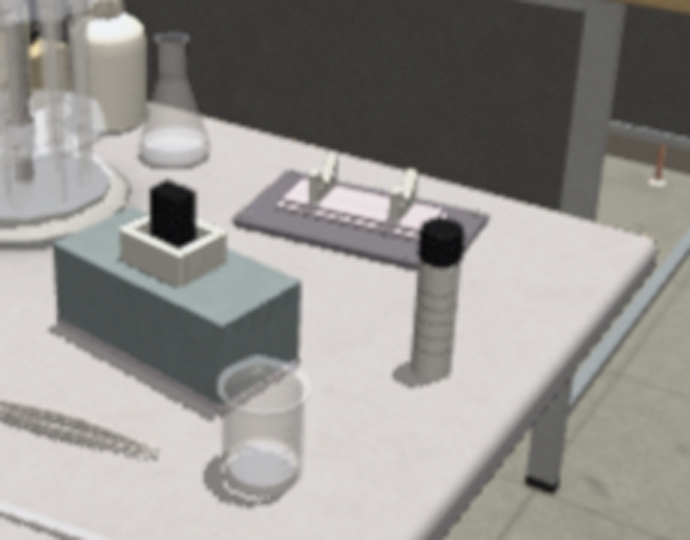

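```bash
cat > meas.py <<'E'
from h import *
im=grab('top'); c=im['color'].astype(int); hsv=cv2.cvtColor(im['color'],cv2.COLOR_RGB2HSV)
def px(y,x): return c[y,x].tolist()
print('plate',px(150,316),'lid',px(240,305),'table',px(210,330),'cap',px(222,398),'knob',px(243,327),'plinth',px(161,348),'lidside',px(263,330))
def rect(mask,z,name):
    n,l,s,ce=cv2.connectedComponentsWithStats(mask.astype(np.uint8)); k=1+np.argmax(s[1:,4]); m=(l==k).astype(np.uint8)
    cn=max(cv2.findContours(m,cv2.RETR_EXTERNAL,cv2.CHAIN_APPROX_NONE)[0],key=len)[:,0,:]
    P=np.array([plane(im,u,v,z)[:2] for u,v in cn]).astype(np.float32)
    r=cv2.minAreaRect(P); print(name,s[k],np.round(r[0],1),np.round(r[1],1),round(r[2],2)); return m
roi=np.zeros(c.shape[:2],bool); 
r=roi.copy(); r[135:190,300:390]=1; sat=hsv[...,1]; val=hsv[...,2]
m=rect(r&(c.sum(2)<540),8,'case')
r=roi.copy(); r[215:280,285:370]=1
m2=rect(r&(c[...,1]-c[...,0]>8),62,'lidtop')
r=roi.copy(); r[230:256,315:342]=1
rect(r&(val<70),112,'knob')
r=roi.copy(); r[210:240,380:410]=1
rect(r&(val<70),100,'cap')
r=roi.copy(); r[150:175,312:378]=1
for t in (195,210): rect(r&(c.sum(2)>t*3),18,'plinth%d'%t)
E
python3 meas.py
```

```text
plate [155, 151, 151] lid [172, 184, 177] table [213, 211, 201] cap [71, 70, 68] knob [74, 74, 71] plinth [215, 218, 219] lidside [89, 93, 89]
case [ 310  142   71   42 2056] [ 634.7 -146.9] [102.7 170.9] 6.86
lidtop [ 292  221   71   48 1514] [ 419.4 -133.3] [143.8  69.6] 82.21
knob [321 237  13  13  93] [ 416.2 -134.1] [22.9 22.4] 80.47
cap [392 217  12  12  84] [ 485.3 -275.6] [17.8 26.5] 52.92
plinth195 [322 152  35  16 444] [ 634.7 -131.3] [37.2 82.6] 6.75
plinth210 [335 153  22  14 273] [ 637.6 -146.7] [33.4 51.2] 8.92
```

The zoomed views show the case plate (top px 310–381, 142–183), lids turned slightly against it, and the tube standing free near px (396,226). Next I fix the tube's position from both views and plan the poses.

```bash
cat > tube.py <<'E'
from h import *
def tri(a,b):
    (o1,d1),(o2,d2)=a,b
    A=np.array([d1,-d2]).T; s=np.linalg.lstsq(A,o2-o1,rcond=None)[0]
    p,q=o1+d1*s[0],o2+d2*s[1]; return (p+q)/2,np.linalg.norm(p-q)
T=grab('top');S=grab('scene')
def cen(im,box):
    u0,u1,v0,v1=box; v=cv2.cvtColor(im['color'],cv2.COLOR_RGB2GRAY)[v0:v1,u0:u1]<85
    ys,xs=np.where(v); return xs.mean()+u0,ys.mean()+v0,(xs.min()+u0,xs.max()+u0,ys.min()+v0,ys.max()+v0),len(xs)
for n,bt,bs in [('cap',(385,410,210,240),(385,408,220,241)),('knob',(318,338,233,254),(296,320,208,231))]:
    a=cen(T,bt);b=cen(S,bs);print(n,a,b)
    print(tri(ray(T,*a[:2]),ray(S,*b[:2])))
# predicted projections for hypotheses
for X in [(487,-277),(485,-276)]:
    for z in (0,78,100): print(X,z,proj(T,(*X,z)).round(1),proj(S,(*X,z)).round(1))
# scene column profile of tube body
g=cv2.cvtColor(S['color'],cv2.COLOR_RGB2GRAY)
for r in (245,255,265): print(r,g[r,382:410].tolist())
for z in (112,100): print('knob',z,proj(T,(417.5,-134,z)),proj(S,(417.5,-134,z)))
E
python3 tube.py
```

```text
cap (np.float64(396.11347517730496), np.float64(223.79432624113474), (np.int64(388), np.int64(403), np.int64(217), np.int64(231)), 141) (np.float64(396.53456221198155), np.float64(230.73271889400922), (np.int64(385), np.int64(404), np.int64(223), np.int64(238)), 217)
(array([ 485.16514626, -276.51125741,   88.22540754]), np.float64(4.817878645142092))
knob (np.float64(327.2313432835821), np.float64(243.11194029850748), (np.int64(321), np.int64(333), np.int64(237), np.int64(249)), 134) (np.float64(307.14233576642334), np.float64(220.86496350364965), (np.int64(300), np.int64(315), np.int64(211), np.int64(230)), 274)
(array([ 418.28025854, -133.35054116,   94.63601629]), np.float64(0.662520206193668))
(487, -277) 0 [390.5 229.3] [392.4 272.6]
(487, -277) 78 [396.6 223.4] [395.5 235.7]
(487, -277) 100 [398.5 221.5] [396.4 224.7]
(485, -276) 0 [390.  230.1] [391.4 272.9]
(485, -276) 78 [396.  224.2] [394.5 236. ]
(485, -276) 100 [397.9 222.4] [395.4 225. ]
245 [215, 215, 214, 213, 213, 211, 182, 112, 103, 112, 121, 127, 131, 134, 136, 137, 139, 136, 132, 133, 153, 195, 210, 211, 211, 211, 210, 210]
255 [214, 213, 213, 213, 210, 187, 123, 103, 111, 121, 127, 131, 134, 135, 136, 137, 134, 132, 131, 154, 195, 214, 214, 214, 214, 213, 214, 212]
265 [213, 213, 213, 210, 195, 147, 99, 109, 121, 126, 132, 136, 137, 138, 138, 135, 131, 127, 143, 185, 213, 215, 214, 214, 213, 214, 215, 214]
knob 112 [327.49826225 242.49842779] [307.20349298 212.46450249]
knob 100 [327.39176668 243.26649074] [307.30764676 218.44818576]
```

```bash
cat > plan.py <<'E'
from h import *
from scipy.spatial.transform import Rotation as Ro
u=np.array([0,0,1.])
def Rt(jaz,tilt):
    """jaw axis azimuth (rad); tilt: + = fingers point toward +perp (jaw az+90deg), i.e. body on the other side"""
    j=np.array([np.cos(jaz),np.sin(jaz),0]); p=np.array([-j[1],j[0],0])
    a=np.sin(tilt)*p-np.cos(tilt)*u
    return np.column_stack([np.cross(a,j),a,j])
def delta(grasp,R,off=19,flip=False):
    """target: grasp point position"""
    s=read_state(); C=Ro.from_euler('xyz',s['tool_rot']).as_matrix()
    if flip: R=R@np.diag([-1,1,-1.])
    tcp=np.array(grasp)+off*R[:,1]
    d=(tcp-np.array(s['eef_pos']))/10; r=Ro.from_matrix(R@C.T).as_rotvec()
    print('tcp',tcp.round(1),'d cm',d.round(2),'rotvec',r.round(3),'|r|',np.linalg.norm(r).round(3))
def q(): print(np.round(read_state()['qpos'],2).tolist())
CASE=np.array([634.7,-146.9]); CY=np.radians(6.86)
TUBE=np.array([487,-277.5]); LID=np.array([418,-134]); LY=np.radians(-7.8)
E
python3 - <<'E'
from plan import *
for s in (0,np.pi):
  for t in (-np.pi/4,np.pi/4): 
    print(s,t);delta([487,-277.5,50],Rt(np.radians(-40)+s,t))
R=Rt(np.radians(-40),-np.pi/4); a=R[:,1]; print('a',a)
E
```

```text
0 -0.7853981633974483
tcp [ 478.4 -287.8   36.6] d cm [ 24.1   31.72 -19.46] rotvec [-0.463  0.644  0.473] |r| 0.924
0 0.7853981633974483
tcp [ 495.6 -267.2   36.6] d cm [ 25.83  33.78 -19.46] rotvec [ 0.463 -0.644  0.473] |r| 0.923
3.141592653589793 -0.7853981633974483
tcp [ 495.6 -267.2   36.6] d cm [ 25.83  33.78 -19.46] rotvec [ 0.856  0.615 -2.465] |r| 2.681
3.141592653589793 0.7853981633974483
tcp [ 478.4 -287.8   36.6] d cm [ 24.1   31.72 -19.46] rotvec [-0.856 -0.615 -2.466] |r| 2.681
a [-0.45451948 -0.54167522 -0.70710678]
```

Request:
{"method": "servo_tool", "body": {"increments": [{"dx": 2.5,"dy": 3.2,"dz": 0.3,"ax": -0.06,"ay": 0.08,"az": 0.06,"claw": -1},{"dx": 5,"dy": 6.4,"dz": 0.5,"ax": -0.12,"ay": 0.16,"az": 0.12,"claw": -1},{"dx": 7.5,"dy": 9.6,"dz": 0.5,"ax": -0.17,"ay": 0.24,"az": 0.18,"claw": -1},{"dx": 10,"dy": 12.8,"dz": 0.5,"ax": -0.23,"ay": 0.32,"az": 0.24,"claw": -1},{"dx": 12.5,"dy": 16,"dz": 0.5,"ax": -0.29,"ay": 0.4,"az": 0.3,"claw": -1},{"dx": 15,"dy": 19.2,"dz": 0.5,"ax": -0.35,"ay": 0.48,"az": 0.36,"claw": -1},{"dx": 17.5,"dy": 22.4,"dz": 0.5,"ax": -0.4,"ay": 0.56,"az": 0.42,"claw": -1},{"dx": 20,"dy": 25.6,"dz": 0.5,"ax": -0.46,"ay": 0.64,"az": 0.47,"claw": -1}]}}

```text
clock: 1.07
eef_pos: [439.6, -347.3, 237.3]
tool_rot: [-1.566, -0.784, -2.271]
force: [1.5, -1.6, -0.2]
width: 85.1
```

```bash
python3 - <<'E'
from plan import *
st()
R=Rt(np.radians(-40),-np.pi/4); delta([487,-277.5,50]-110*R[:,1],R); delta([487,-277.5,50],R)
E
```

```text
{'clock': 1.067, 'qpos': [0.051, 0.711, 0.264, 1.707, 0.586, 1.168, -0.768], 'eef_pos': [439.554, -347.294, 237.299], 'tool_rot': [-1.566, -0.784, -2.271], 'force': [1.518, -1.562, -0.17], 'width': 85.131}
tcp [ 528.4 -228.2  114.3] d cm [  8.88  11.91 -12.3 ] rotvec [ 0.001  0.003 -0.002] |r| 0.004
tcp [ 478.4 -287.8   36.6] d cm [  3.88   5.95 -20.07] rotvec [ 0.001  0.003 -0.002] |r| 0.004
```

Request:
{"method": "servo_tool", "body": {"increments": [{"dx": 2.2,"dy": 3.0,"dz": 0,"claw": -1},{"dx": 4.4,"dy": 6,"dz": -1,"claw": -1},{"dx": 6.6,"dy": 9,"dz": -3,"claw": -1},{"dx": 8.9,"dy": 11.9,"dz": -5.5,"claw": -1},{"dx": 8.9,"dy": 11.9,"dz": -9,"claw": -1},{"dx": 8.9,"dy": 11.9,"dz": -12.3,"claw": -1},{"dx": 8.9,"dy": 11.9,"dz": -12.3,"claw": -1}]}}

```text
invalid input at $.increments[0]: expected keys dx, dy, dz, ax, ay, az, claw
```

```bash
python3 - <<'E'
from plan import *
st()
R=Rt(np.radians(-40),-np.pi/4); delta([487,-277.5,50],R)
im=grab('wrist','w1'); 
for z in (0,50,100): print(z,proj(im,(487,-277.5,z)))
for n in ('top','scene'): grab(n,n+'1')
E
```

```text
{'clock': 1.067, 'qpos': [0.051, 0.711, 0.264, 1.707, 0.586, 1.168, -0.768], 'eef_pos': [439.554, -347.294, 237.299], 'tool_rot': [-1.566, -0.784, -2.271], 'force': [1.518, -1.562, -0.17], 'width': 85.131}
tcp [ 478.4 -287.8   36.6] d cm [  3.88   5.95 -20.07] rotvec [ 0.001  0.003 -0.002] |r| 0.004
0 [ 305.49249534 -173.3658017 ]
50 [ 303.7449715  -135.89817929]
100 [301.46371246 -86.98705676]
```

View pics/w1.png

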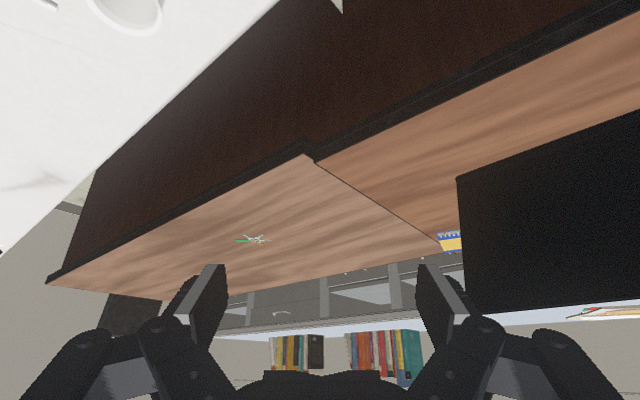

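View pics/scene1.png

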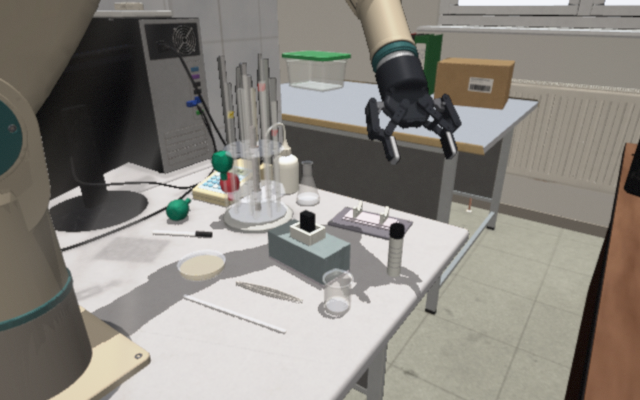

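The move was refused because every key is needed. Wrist view shows only the far side of the room so far; the scene view shows the tube untouched at (396,250).

Request:
{"method": "servo_tool", "body": {"increments": [{"dx": 2.2,"dy": 3.0,"dz": 0,"ax": 0,"ay": 0,"az": 0,"claw": -1},{"dx": 4.4,"dy": 6,"dz": -1,"ax": 0,"ay": 0,"az": 0,"claw": -1},{"dx": 6.6,"dy": 9,"dz": -3,"ax": 0,"ay": 0,"az": 0,"claw": -1},{"dx": 8.9,"dy": 11.9,"dz": -5.5,"ax": 0,"ay": 0,"az": 0,"claw": -1},{"dx": 8.9,"dy": 11.9,"dz": -9,"ax": 0,"ay": 0,"az": 0,"claw": -1},{"dx": 8.9,"dy": 11.9,"dz": -12.3,"ax": 0,"ay": 0,"az": 0,"claw": -1},{"dx": 8.9,"dy": 11.9,"dz": -12.3,"ax": 0,"ay": 0,"az": 0,"claw": -1}]}}

```text
clock: 1.8
eef_pos: [523.1, -229.4, 107.7]
tool_rot: [-1.581, -0.784, -2.265]
force: [-0.9, -0.3, 0.3]
width: 85.6
```

```bash
python3 - <<'E'
from plan import *
st()
R=Rt(np.radians(-40),-np.pi/4); delta([487,-277.5,50],R)
im=grab('wrist','w2'); 
for z in (0,50,100): print(z,proj(im,(487,-277.5,z)))
for n in ('top','scene'): grab(n,n+'2')
E
```

```text
{'clock': 1.8, 'qpos': [-0.091, 0.963, 0.2, 1.551, 0.474, 1.195, -0.936], 'eef_pos': [523.104, -229.377, 107.736], 'tool_rot': [-1.581, -0.784, -2.265], 'force': [-0.916, -0.273, 0.334], 'width': 85.58}
tcp [ 478.4 -287.8   36.6] d cm [-4.47 -5.84 -7.12] rotvec [-0.006 -0.005  0.004] |r| 0.008
0 [326.47315718 154.01211824]
50 [326.47032891 211.04554355]
100 [326.46691736 279.8408619 ]
```

View pics/w2.png

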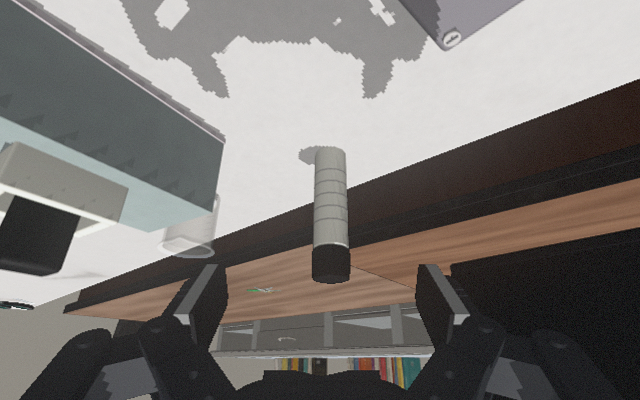

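View pics/scene2.png

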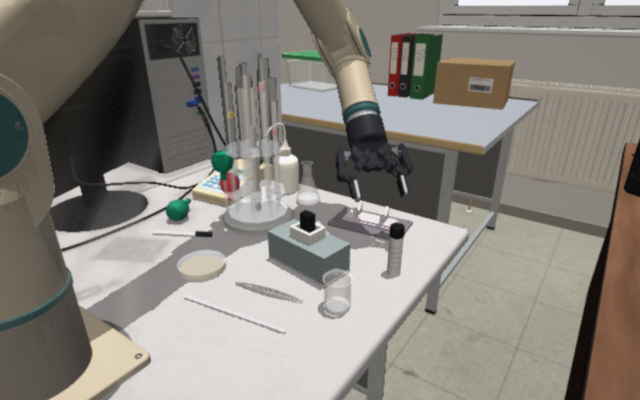

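Wrist view: tube upright at about (331,150–280), slightly right of where I predicted (326), so it is about 3 mm further along the jaw axis.

```bash
python3 - <<'E'
from plan import *
st()
R=Rt(np.radians(-40),-np.pi/4)
im=grab('wrist')
print(np.round(im['R'],2).tolist())
for X in [(489,-279),(489.6,-279.7)]:print([proj(im,(*X,z)).round(1) for z in (0,50,100)])
g=im['color'].astype(int)
for r in (175,200,220,265): print(r,g[r,308:356].sum(1).tolist())
delta([489.3,-279.5,50],R);delta(np.array([489.3,-279.5,50])-R[:,1]*50,R)
E
```

```text
{'clock': 1.95, 'qpos': [-0.09, 0.953, 0.203, 1.546, 0.476, 1.2, -0.934], 'eef_pos': [526.121, -232.16, 115.163], 'tool_rot': [-1.567, -0.781, -2.277], 'force': [0.103, -0.466, 0.302], 'width': 85.505}
[[0.76, -0.65, 0.0], [-0.29, -0.34, 0.89], [-0.58, -0.68, -0.45]]
[array([323.2, 146.5]), array([323.5, 202. ]), array([324. , 268.8])]
[array([324.3, 146.6]), array([324.8, 202. ]), array([325.4, 268.8])]
175 [420, 314, 341, 402, 431, 447, 444, 452, 460, 468, 461, 469, 478, 473, 476, 467, 473, 484, 478, 474, 480, 481, 492, 476, 451, 459, 465, 459, 444, 410, 330, 424, 639, 686, 678, 673, 673, 673, 670, 671, 672, 672, 677, 675, 675, 683, 685, 695]
200 [332, 398, 410, 419, 434, 446, 450, 459, 469, 457, 465, 466, 467, 478, 470, 476, 476, 465, 469, 469, 481, 468, 479, 472, 464, 461, 429, 428, 443, 445, 417, 380, 323, 176, 177, 165, 177, 179, 167, 188, 179, 166, 175, 160, 165, 152, 174, 163]
220 [386, 388, 410, 420, 435, 441, 445, 453, 453, 451, 454, 468, 466, 470, 470, 466, 471, 465, 467, 451, 462, 474, 471, 462, 463, 460, 453, 445, 442, 434, 423, 400, 352, 284, 148, 156, 159, 149, 146, 163, 152, 160, 144, 145, 165, 141, 125, 132]
265 [152, 114, 159, 135, 167, 161, 162, 160, 163, 173, 159, 148, 149, 155, 168, 159, 162, 158, 160, 152, 161, 163, 157, 164, 161, 153, 178, 152, 143, 159, 148, 151, 155, 101, 246, 386, 369, 366, 373, 369, 365, 384, 378, 383, 383, 378, 358, 299]
tcp [ 480.7 -289.8   36.6] d cm [-4.61 -5.78 -7.92] rotvec [-0.001  0.007  0.005] |r| 0.009
tcp [ 503.4 -262.7   71.9] d cm [-2.34 -3.07 -4.38] rotvec [-0.001  0.007  0.005] |r| 0.009
```

Request:
{"method": "servo_tool", "body": {"increments": [{"dx": -1,"dy": -1.25,"dz": -1.7,"ax": 0,"ay": 0,"az": 0,"claw": -1},{"dx": -2.3,"dy": -2.9,"dz": -4.0,"ax": 0,"ay": 0,"az": 0,"claw": -1},{"dx": -3.5,"dy": -4.4,"dz": -6,"ax": 0,"ay": 0,"az": 0,"claw": -1},{"dx": -4.3,"dy": -5.4,"dz": -7.4,"ax": 0,"ay": 0,"az": 0,"claw": -1},{"dx": -4.6,"dy": -5.8,"dz": -7.9,"ax": 0,"ay": 0,"az": 0,"claw": -1},{"dx": -4.6,"dy": -5.8,"dz": -7.9,"ax": 0,"ay": 0,"az": 0,"claw": -1},{"dx": -4.6,"dy": -5.8,"dz": -7.9,"ax": 0,"ay": 0,"az": 0,"claw": -1}]}}

```text
clock: 2.58
eef_pos: [481.9, -288.3, 35.9]
tool_rot: [-1.565, -0.779, -2.276]
force: [-0.1, 0.4, 0.1]
width: 85.1
```

```bash
python3 - <<'E'
from plan import *
st()
R=Rt(np.radians(-40),-np.pi/4)
im=grab('wrist','w3'); delta([489.3,-279.5,50],R)
for n in ('top','scene'): grab(n,n+'3')
E
```

```text
{'clock': 2.583, 'qpos': [-0.024, 1.04, 0.232, 1.664, 0.54, 0.977, -0.989], 'eef_pos': [481.853, -288.34, 35.877], 'tool_rot': [-1.565, -0.779, -2.276], 'force': [-0.062, 0.378, 0.108], 'width': 85.053}
tcp [ 480.7 -289.8   36.6] d cm [-0.18 -0.21  0.08] rotvec [-0.003  0.008  0.002] |r| 0.009
```

View pics/w3.png

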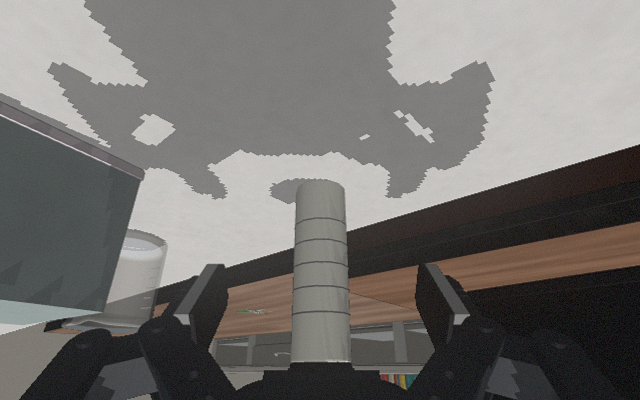

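View pics/scene3.png

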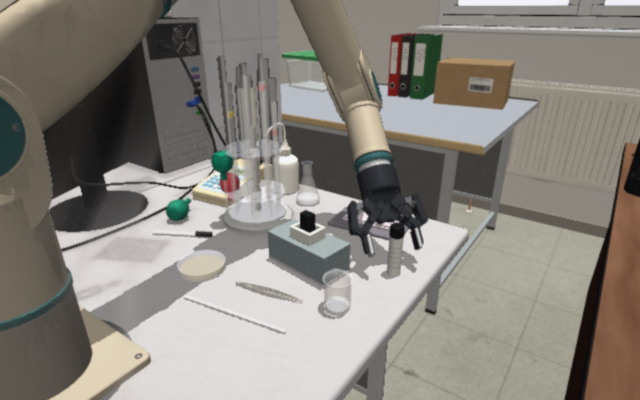

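The tube stands midway between the open fingers (column 321). Closing.

Request:
{"method": "servo_tool", "body": {"increments": [{"dx": 0,"dy": 0,"dz": 0,"ax": 0,"ay": 0,"az": 0,"claw": 0.3},{"dx": 0,"dy": 0,"dz": 0,"ax": 0,"ay": 0,"az": 0,"claw": 1},{"dx": 0,"dy": 0,"dz": 0,"ax": 0,"ay": 0,"az": 0,"claw": 1},{"dx": 0,"dy": 0,"dz": 0,"ax": 0,"ay": 0,"az": 0,"claw": 1},{"dx": 0,"dy": 0,"dz": 0,"ax": 0,"ay": 0,"az": 0,"claw": 1},{"dx": 0,"dy": 0,"dz": 0,"ax": 0,"ay": 0,"az": 0,"claw": 1},{"dx": 0,"dy": 0,"dz": 0,"ax": 0,"ay": 0,"az": 0,"claw": 1},{"dx": 0,"dy": 0,"dz": 0,"ax": 0,"ay": 0,"az": 0,"claw": 1}]}}

```text
clock: 3.4
eef_pos: [480.4, -288.1, 34.4]
tool_rot: [-1.569, -0.78, -2.273]
force: [0.6, -0.5, 1.7]
width: 22.4
```

```bash
python3 - <<'E'
from plan import *
st()
im=grab('wrist','w4'); 
for n in ('top','scene'): grab(n,n+'4')
s=read_state(); C=Ro.from_euler('xyz',s['tool_rot']).as_matrix(); g=np.array(s['eef_pos'])-19*C[:,1]; print('grasp pt',g)
E
```

```text
{'clock': 3.4, 'qpos': [-0.024, 1.043, 0.232, 1.666, 0.54, 0.976, -0.99], 'eef_pos': [480.441, -288.114, 34.404], 'tool_rot': [-1.569, -0.78, -2.273], 'force': [0.585, -0.546, 1.735], 'width': 22.371}
grasp pt [ 489.06195345 -277.90979366   47.90232288]
```

View pics/w4.png

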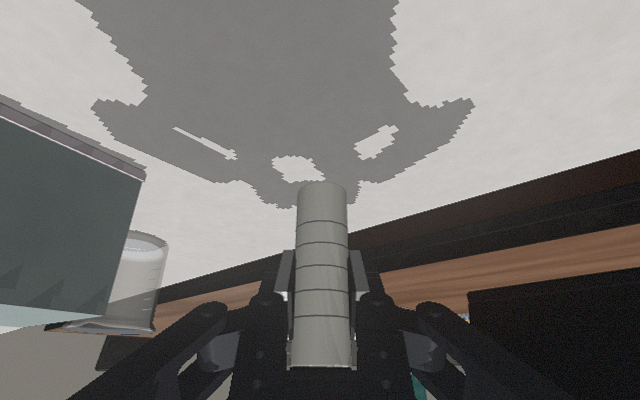

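View pics/scene4.png

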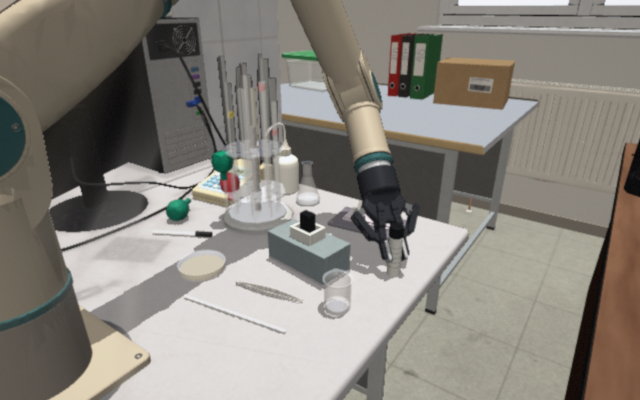

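Gripped (width 22 mm). Lifting gently.

Request:
{"method": "servo_tool", "body": {"increments": [{"dx": 0,"dy": 0,"dz": 0.6,"ax": 0,"ay": 0,"az": 0,"claw": 1},{"dx": 0,"dy": 0,"dz": 1.8,"ax": 0,"ay": 0,"az": 0,"claw": 1},{"dx": 0,"dy": 0,"dz": 3.5,"ax": 0,"ay": 0,"az": 0,"claw": 1},{"dx": 0,"dy": 0,"dz": 5.5,"ax": 0,"ay": 0,"az": 0,"claw": 1},{"dx": 0,"dy": 0,"dz": 7.5,"ax": 0,"ay": 0,"az": 0,"claw": 1},{"dx": 0,"dy": 0,"dz": 9.3,"ax": 0,"ay": 0,"az": 0,"claw": 1},{"dx": 0,"dy": 0,"dz": 10,"ax": 0,"ay": 0,"az": 0,"claw": 1},{"dx": 0,"dy": 0,"dz": 10,"ax": 0,"ay": 0,"az": 0,"claw": 1}]}}

```text
clock: 4.22
eef_pos: [481.2, -288.6, 136.5]
tool_rot: [-1.564, -0.778, -2.277]
force: [-0.5, -0.1, -1.1]
width: 22.1
```

```bash
python3 - <<'E'
from plan import *
st()
C=CASE
Rp=Rt(CY,np.pi/4)
delta([*C,150],Rp)
s=read_state(); Cm=Ro.from_euler('xyz',s['tool_rot']).as_matrix()
rv=Ro.from_matrix(Rp@Cm.T).as_rotvec()
# tube axis in world now & midway
for f in (.25,.5,.75,1): print(f,Ro.from_rotvec(rv*f).as_matrix()@[0,0,1], Ro.from_rotvec(rv*f).as_matrix()@Cm[:,1])
E
```

```text
{'clock': 4.217, 'qpos': [-0.025, 0.882, 0.235, 1.667, 0.531, 1.108, -0.902], 'eef_pos': [481.23, -288.59, 136.454], 'tool_rot': [-1.564, -0.778, -2.277], 'force': [-0.509, -0.066, -1.07], 'width': 22.103}
tcp [ 633.1 -133.6  136.6] d cm [1.519e+01 1.550e+01 1.000e-02] rotvec [ 1.535 -0.456  0.647] |r| 1.727
0.25 [-0.07985176 -0.38093773  0.9211461 ] [-0.28917155 -0.28228333 -0.91471085]
0.5 [-0.08398534 -0.71012424  0.69904937] [-0.16025948  0.05116285 -0.98574807]
0.75 [-0.01164246 -0.9271735   0.37445127] [-0.08757789  0.40064163 -0.91203969]
1 [ 0.12390627 -0.99226996  0.00689612] [-0.08445947  0.70204458 -0.70710678]
```

Request:
{"method": "servo_tool", "body": {"increments": [{"dx": 0.7,"dy": 0.8,"dz": 0,"ax": 0.077,"ay": -0.023,"az": 0.032,"claw": 1},{"dx": 1.7,"dy": 1.8,"dz": 0.2,"ax": 0.173,"ay": -0.051,"az": 0.073,"claw": 1},{"dx": 2.7,"dy": 2.8,"dz": 0.4,"ax": 0.27,"ay": -0.08,"az": 0.114,"claw": 1},{"dx": 3.7,"dy": 3.8,"dz": 0.6,"ax": 0.367,"ay": -0.109,"az": 0.155,"claw": 1},{"dx": 4.7,"dy": 4.8,"dz": 0.8,"ax": 0.464,"ay": -0.138,"az": 0.196,"claw": 1},{"dx": 5.7,"dy": 5.8,"dz": 1,"ax": 0.561,"ay": -0.167,"az": 0.237,"claw": 1},{"dx": 6.7,"dy": 6.8,"dz": 1,"ax": 0.658,"ay": -0.195,"az": 0.277,"claw": 1},{"dx": 7.6,"dy": 7.8,"dz": 1,"ax": 0.755,"ay": -0.224,"az": 0.318,"claw": 1}]}}

```text
clock: 4.88
eef_pos: [556.8, -209.4, 144.5]
tool_rot: [-1.741, -0.007, -1.863]
force: [0.1, -0.1, -0.4]
width: 22.2
```

```bash
python3 - <<'E'
from plan import *
st()
delta([*CASE,150],Rt(CY,np.pi/4))
E
```

```text
{'clock': 4.883, 'qpos': [0.442, 0.744, -0.232, 1.586, 0.186, 1.006, -0.15], 'eef_pos': [556.826, -209.409, 144.478], 'tool_rot': [-1.741, -0.007, -1.863], 'force': [0.129, -0.138, -0.448], 'width': 22.15}
tcp [ 633.1 -133.6  136.6] d cm [ 7.63  7.58 -0.79] rotvec [ 0.777 -0.23   0.323] |r| 0.872
```

Request:
{"method": "servo_tool", "body": {"increments": [{"dx": 1,"dy": 1,"dz": 0,"ax": 0.097,"ay": -0.029,"az": 0.04,"claw": 1},{"dx": 2,"dy": 2,"dz": 0,"ax": 0.194,"ay": -0.057,"az": 0.081,"claw": 1},{"dx": 3,"dy": 3,"dz": 0,"ax": 0.291,"ay": -0.086,"az": 0.121,"claw": 1},{"dx": 4,"dy": 4,"dz": 0,"ax": 0.388,"ay": -0.115,"az": 0.161,"claw": 1},{"dx": 5,"dy": 5,"dz": 0,"ax": 0.485,"ay": -0.144,"az": 0.202,"claw": 1},{"dx": 6,"dy": 6,"dz": 0,"ax": 0.583,"ay": -0.172,"az": 0.242,"claw": 1},{"dx": 7,"dy": 7,"dz": -0.2,"ax": 0.68,"ay": -0.201,"az": 0.283,"claw": 1},{"dx": 7.6,"dy": 7.6,"dz": -0.4,"ax": 0.777,"ay": -0.23,"az": 0.323,"claw": 1}]}}

```text
clock: 5.55
eef_pos: [632.8, -133.7, 140.0]
tool_rot: [-1.572, 0.786, -1.452]
force: [0.4, 1.1, -0.2]
width: 22.4
```

```bash
python3 - <<'E'
from plan import *
st()
delta([*CASE,150],Rt(CY,np.pi/4))
for n in ('wrist','top','scene'): grab(n,n+'5')
E
```

```text
{'clock': 5.55, 'qpos': [0.785, 1.088, -0.663, 1.258, -0.124, 1.287, 0.496], 'eef_pos': [632.776, -133.729, 139.974], 'tool_rot': [-1.572, 0.786, -1.452], 'force': [0.412, 1.097, -0.241], 'width': 22.394}
tcp [ 633.1 -133.6  136.6] d cm [ 0.03  0.02 -0.34] rotvec [-0.001 -0.001  0.   ] |r| 0.001
```

View pics/wrist5.png

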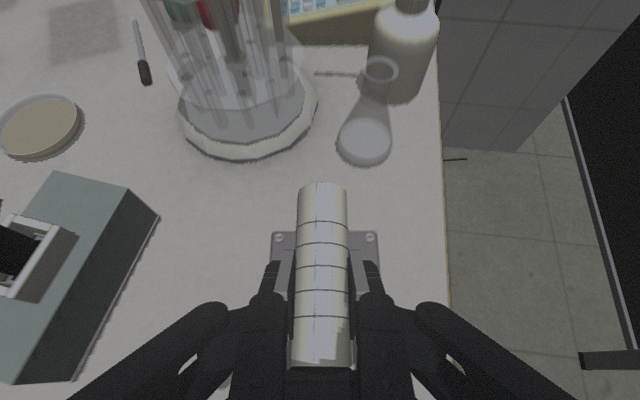

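View pics/top5.png

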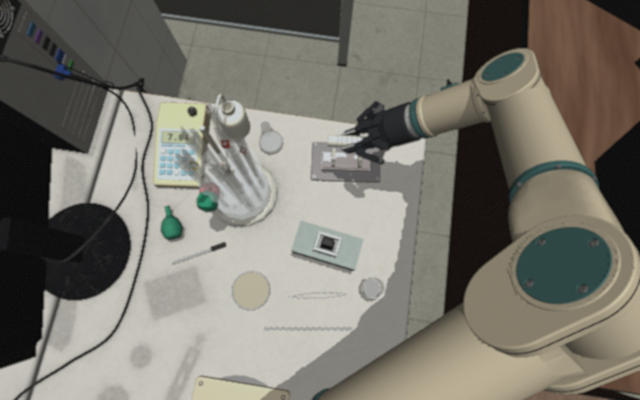

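View pics/scene5.png

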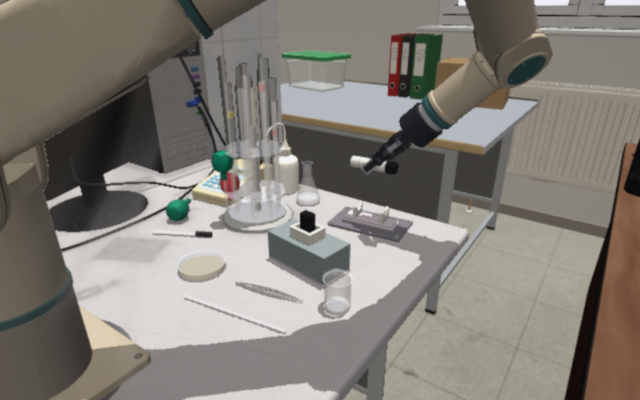

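Tube is now held level, cap toward −y, over the case (scene: tube (352–398,165)). Lower it in two stages.

```bash
python3 - <<'E'
from plan import *
delta([634.5,-144.8,62],Rt(CY,np.pi/4))
im=grab('scene'); T=grab('top')
c,s=np.cos(CY),np.sin(CY)
for x,y in [(50,85),(50,-85),(-50,-85),(-50,85)]:
    X=(634.7+c*x-s*y,-146.9+s*x+c*y,8); print(proj(im,X).round(1),proj(T,X).round(1))
z=im['color'][190:250,320:420,::-1]; cv2.imwrite('pics/casez.png',cv2.resize(z,None,fx=7,fy=7,interpolation=cv2.INTER_CUBIC))
E
```

```text
tcp [ 632.9 -131.5   48.6] d cm [ 0.22  0.39 -8.75] rotvec [ 0.003 -0.009  0.004] |r| 0.011
[345.4 205.4] [311.5 141.7]
[413.1 220.1] [379.8 144. ]
[398.8 239.3] [379.8 182.7]
[326.4 221.9] [309.8 180.3]
```

View pics/casez.png

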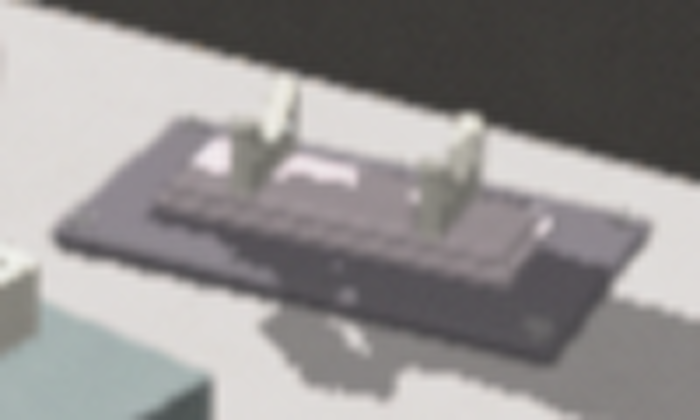

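Request:
{"method": "servo_tool", "body": {"increments": [{"dx": 0.1,"dy": 0.1,"dz": -0.8,"ax": 0,"ay": 0,"az": 0,"claw": 1},{"dx": 0.1,"dy": 0.2,"dz": -2.2,"ax": 0,"ay": 0,"az": 0,"claw": 1},{"dx": 0.2,"dy": 0.4,"dz": -4,"ax": 0,"ay": 0,"az": 0,"claw": 1},{"dx": 0.2,"dy": 0.4,"dz": -6,"ax": 0,"ay": 0,"az": 0,"claw": 1},{"dx": 0.2,"dy": 0.4,"dz": -7.8,"ax": 0,"ay": 0,"az": 0,"claw": 1},{"dx": 0.2,"dy": 0.4,"dz": -8.7,"ax": 0,"ay": 0,"az": 0,"claw": 1},{"dx": 0.2,"dy": 0.4,"dz": -8.7,"ax": 0,"ay": 0,"az": 0,"claw": 1},{"dx": 0.2,"dy": 0.4,"dz": -8.7,"ax": 0,"ay": 0,"az": 0,"claw": 1}]}}

```text
clock: 6.47
eef_pos: [634.2, -129.7, 52.8]
tool_rot: [-1.576, 0.782, -1.456]
force: [0.9, 1.0, 0.5]
width: 22.4
```

```bash
python3 - <<'E'
from plan import *
st()
delta([634.5,-144.8,45],Rt(CY,np.pi/4))
im=grab('scene'); z=im['color'][180:250,320:430,::-1]; cv2.imwrite('pics/casez2.png',cv2.resize(z,None,fx=7,fy=7,interpolation=cv2.INTER_CUBIC))
grab('wrist','w6')
T=grab('top'); z=T['color'][120:200,290:420,::-1]; cv2.imwrite('pics/topz2.png',cv2.resize(z,None,fx=6,fy=6,interpolation=cv2.INTER_CUBIC))
E
```

```text
{'clock': 6.467, 'qpos': [0.768, 1.196, -0.637, 1.265, -0.09, 1.189, 0.54], 'eef_pos': [634.174, -129.711, 52.764], 'tool_rot': [-1.576, 0.782, -1.456], 'force': [0.876, 1.028, 0.507], 'width': 22.395}
tcp [ 632.9 -131.5   31.6] d cm [-0.13 -0.17 -2.12] rotvec [ 0.003 -0.004  0.001] |r| 0.005
```

View pics/casez2.png

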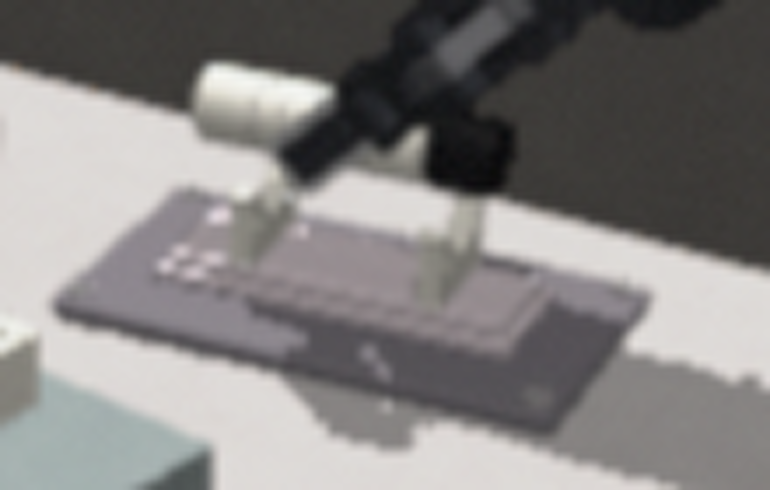

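View pics/w6.png

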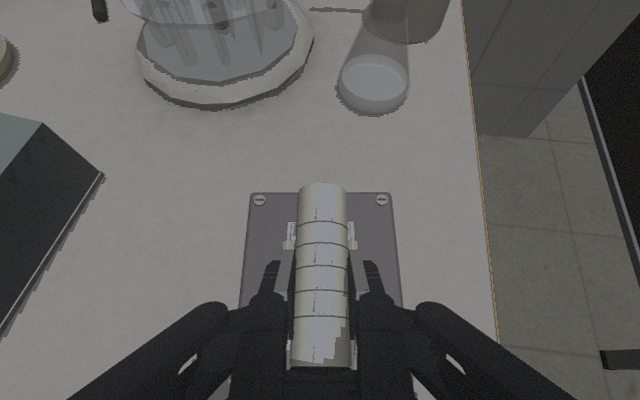

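View pics/topz2.png

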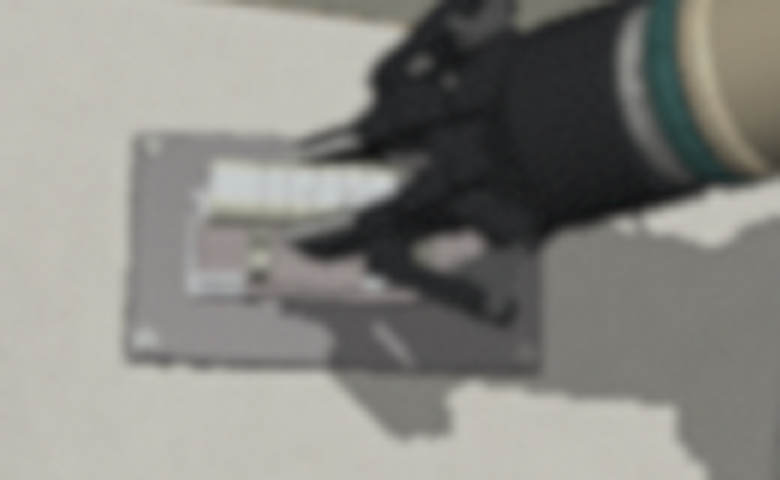

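```bash
python3 - <<'E'
from plan import *
st()
im=grab('wrist')
for uv,z in [((250,193),8),((390,193),8),((260,200),8),((381,200),8)]: print(uv,plane(im,*uv,z).round(1))
s=read_state(); C=Ro.from_euler('xyz',s['tool_rot']).as_matrix(); g=np.array(s['eef_pos'])-19*C[:,1]; print('grasp',g.round(1))
yc=np.array([-np.sin(CY),np.cos(CY)])
for z in (g[2]+12.5,g[2]+13.5): 
    f=plane(im,322,183,z); print('foot',f.round(1),(f[:2]-g[:2])@yc)
S=grab('scene')
for k in (-52,48): 
    for dz in(0,): print(k,proj(S,(*(g[:2]+yc*k),g[2]+1)))
print('far edge pred', CASE+85*yc)
E
```

```text
{'clock': 6.617, 'qpos': [0.768, 1.194, -0.638, 1.265, -0.09, 1.189, 0.54], 'eef_pos': [635.189, -130.176, 54.497], 'tool_rot': [-1.573, 0.781, -1.454], 'force': [0.088, -0.372, -1.492], 'width': 22.741}
(250, 193) [577.5 -72.4   8. ]
(390, 193) [675.  -60.8   8. ]
(260, 200) [585.6 -76.9   8. ]
(381, 200) [668.9 -67.    8. ]
grasp [ 636.7 -143.5   68. ]
foot [631.4 -99.   80.5] 44.87550533571927
foot [631.5 -99.5  81.5] 44.31300776259796
-52 [392.79293587 200.13166217]
48 [350.59204761 191.63362671]
far edge pred [624.54728259 -62.50851744]
```

Wrist view: plate's far screws at (260,200),(381,200), tube at column 322, so the tube is centred over the plate to about 1 mm, and about 2 mm off along y. Lowering into the saddles.

Request:
{"method": "servo_tool", "body": {"increments": [{"dx": -0.1,"dy": -0.1,"dz": -0.5,"ax": 0,"ay": 0,"az": 0,"claw": 1},{"dx": -0.1,"dy": -0.1,"dz": -1,"ax": 0,"ay": 0,"az": 0,"claw": 1},{"dx": -0.1,"dy": -0.1,"dz": -1.4,"ax": 0,"ay": 0,"az": 0,"claw": 1},{"dx": -0.1,"dy": -0.1,"dz": -1.7,"ax": 0,"ay": 0,"az": 0,"claw": 1},{"dx": -0.1,"dy": -0.1,"dz": -1.8,"ax": 0,"ay": 0,"az": 0,"claw": 1},{"dx": -0.1,"dy": -0.1,"dz": -1.8,"ax": 0,"ay": 0,"az": 0,"claw": 1}]}}

```text
clock: 7.22
eef_pos: [633.8, -130.9, 35.3]
tool_rot: [-1.574, 0.782, -1.455]
force: [1.3, -0.2, 0.1]
width: 22.4
```

```bash
python3 - <<'E'
from plan import *
st()
s=read_state(); C=Ro.from_euler('xyz',s['tool_rot']).as_matrix(); g=np.array(s['eef_pos'])-19*C[:,1]; print('grasp',g.round(1))
im=grab('scene'); z=im['color'][180:250,320:430,::-1]; cv2.imwrite('pics/casez3.png',cv2.resize(z,None,fx=7,fy=7,interpolation=cv2.INTER_CUBIC))
grab('wrist','w7')
E
```

```text
{'clock': 7.217, 'qpos': [0.768, 1.219, -0.632, 1.263, -0.083, 1.172, 0.551], 'eef_pos': [633.766, -130.888, 35.336], 'tool_rot': [-1.574, 0.782, -1.455], 'force': [1.258, -0.226, 0.135], 'width': 22.389}
grasp [ 635.4 -144.2   48.8]
```

View pics/casez3.png

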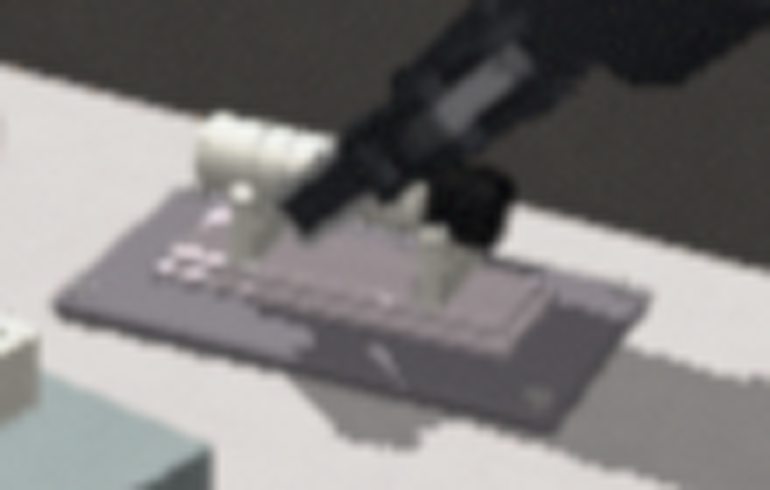

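View pics/w7.png

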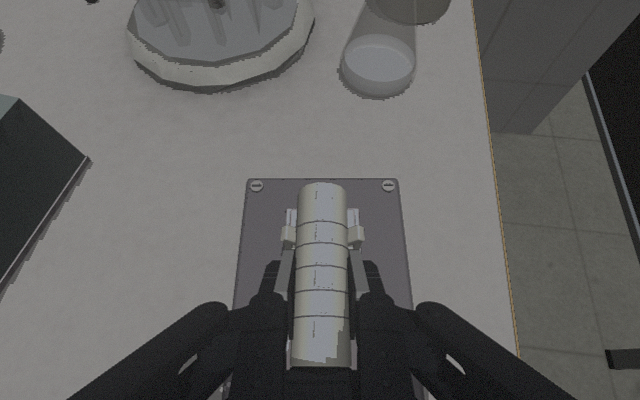

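Tube is centred between the saddle arms (289 and 356, tube at 322), a few mm above seat. Small steps down.

Request:
{"method": "servo_tool", "body": {"increments": [{"dx": 0,"dy": 0,"dz": -0.1,"ax": 0,"ay": 0,"az": 0,"claw": 1},{"dx": 0,"dy": 0,"dz": -0.2,"ax": 0,"ay": 0,"az": 0,"claw": 1},{"dx": 0,"dy": 0,"dz": -0.2,"ax": 0,"ay": 0,"az": 0,"claw": 1}]}}

```text
clock: 7.57
eef_pos: [634.2, -130.8, 34.4]
tool_rot: [-1.573, 0.782, -1.454]
force: [0.9, 0.5, 3.5]
width: 22.5
```

```bash
python3 - <<'E'
from plan import *
st(); grab('top'); st(); print(np.round(read_state()['tau'],1))
E
```

```text
{'clock': 7.567, 'qpos': [0.767, 1.221, -0.632, 1.262, -0.083, 1.171, 0.552], 'eef_pos': [634.224, -130.75, 34.426], 'tool_rot': [-1.573, 0.782, -1.454], 'force': [0.91, 0.541, 3.491], 'width': 22.535}
{'clock': 7.617, 'qpos': [0.767, 1.221, -0.632, 1.262, -0.083, 1.171, 0.552], 'eef_pos': [634.224, -130.748, 34.428], 'tool_rot': [-1.573, 0.782, -1.454], 'force': [1.801, -0.493, 4.74], 'width': 22.339}
[  0.4 -66.3 -11.3 -10.   -1.6   1.7  -0. ]
```

Request:
{"method": "servo_tool", "body": {"increments": [{"dx": 0,"dy": 0,"dz": -0.1,"ax": 0,"ay": 0,"az": 0,"claw": 1},{"dx": 0,"dy": 0,"dz": -0.1,"ax": 0,"ay": 0,"az": 0,"claw": 1}]}}

```text
clock: 7.78
eef_pos: [634.3, -130.7, 34.3]
tool_rot: [-1.572, 0.783, -1.454]
force: [0.5, -1.1, 7.6]
width: 22.7
```

```bash
python3 - <<'E'
from plan import *
st(); grab('top'); st()
im=grab('scene'); z=im['color'][180:250,320:430,::-1]; cv2.imwrite('pics/casez4.png',cv2.resize(z,None,fx=7,fy=7,interpolation=cv2.INTER_CUBIC))
E
```

```text
{'clock': 7.783, 'qpos': [0.767, 1.221, -0.632, 1.261, -0.083, 1.172, 0.553], 'eef_pos': [634.265, -130.702, 34.283], 'tool_rot': [-1.572, 0.783, -1.454], 'force': [0.5, -1.085, 7.553], 'width': 22.667}
{'clock': 7.833, 'qpos': [0.767, 1.221, -0.633, 1.261, -0.083, 1.171, 0.553], 'eef_pos': [634.267, -130.714, 34.277], 'tool_rot': [-1.572, 0.783, -1.454], 'force': [0.986, -1.833, 8.951], 'width': 22.765}
```

View pics/casez4.png

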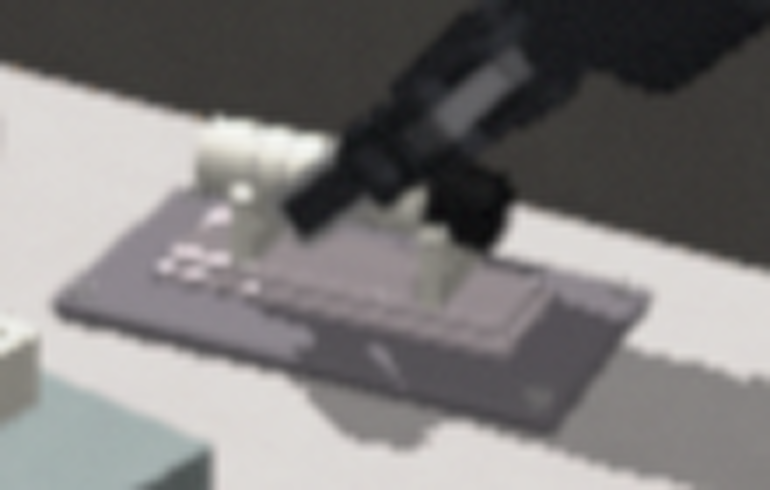

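Contact at 4–9 N with no further motion: seated. Releasing.

Request:
{"method": "servo_tool", "body": {"increments": [{"dx": 0,"dy": 0,"dz": 0.1,"ax": 0,"ay": 0,"az": 0,"claw": 1},{"dx": 0,"dy": 0,"dz": 0.1,"ax": 0,"ay": 0,"az": 0,"claw": 0.3},{"dx": 0,"dy": 0,"dz": 0.1,"ax": 0,"ay": 0,"az": 0,"claw": 0},{"dx": 0,"dy": 0,"dz": 0.1,"ax": 0,"ay": 0,"az": 0,"claw": -0.3},{"dx": 0,"dy": 0,"dz": 0.1,"ax": 0,"ay": 0,"az": 0,"claw": -0.6},{"dx": 0,"dy": 0,"dz": 0.1,"ax": 0,"ay": 0,"az": 0,"claw": -0.6},{"dx": 0,"dy": 0,"dz": 0.1,"ax": 0,"ay": 0,"az": 0,"claw": -0.6},{"dx": 0,"dy": 0,"dz": 0.1,"ax": 0,"ay": 0,"az": 0,"claw": -0.6}]}}

```text
clock: 8.55
eef_pos: [633.3, -131.1, 33.1]
tool_rot: [-1.575, 0.781, -1.456]
force: [0.1, 1.5, -0.2]
width: 68.2
```

```bash
python3 - <<'E'
from plan import *
st()
im=grab('scene'); z=im['color'][180:250,320:430,::-1]; cv2.imwrite('pics/casez5.png',cv2.resize(z,None,fx=7,fy=7,interpolation=cv2.INTER_CUBIC))
grab('wrist','w8')
E
```

```text
{'clock': 8.55, 'qpos': [0.767, 1.222, -0.631, 1.263, -0.081, 1.171, 0.552], 'eef_pos': [633.253, -131.142, 33.103], 'tool_rot': [-1.575, 0.781, -1.456], 'force': [0.117, 1.486, -0.157], 'width': 68.194}
```

View pics/casez5.png

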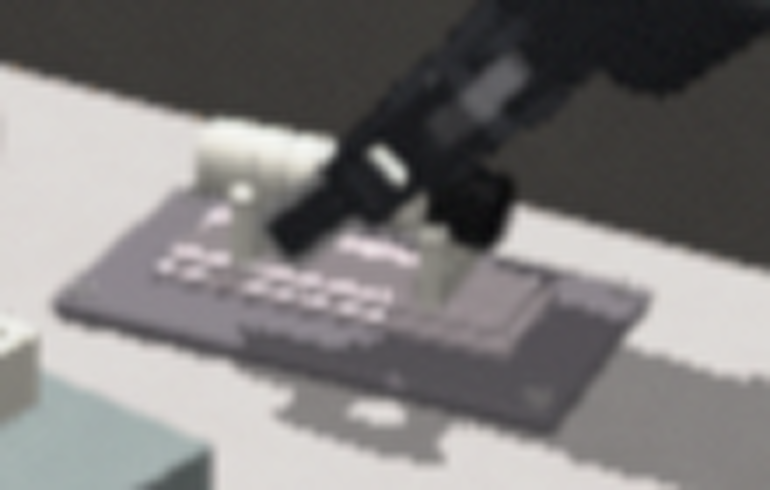

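View pics/w8.png

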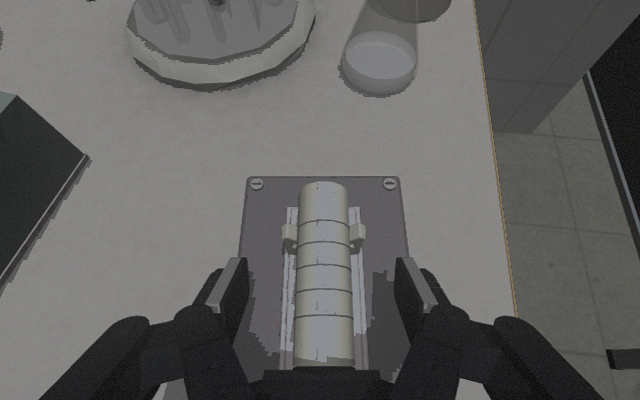

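Tube released and lying in both saddles (wrist column ~323). Backing out along the fingers.

Request:
{"method": "servo_tool", "body": {"increments": [{"dx": 0.1,"dy": -1,"dz": 1.0,"ax": 0,"ay": 0,"az": 0,"claw": -1},{"dx": 0.3,"dy": -2.6,"dz": 2.7,"ax": 0,"ay": 0,"az": 0,"claw": -1},{"dx": 0.5,"dy": -4.8,"dz": 4.9,"ax": 0,"ay": 0,"az": 0,"claw": -1},{"dx": 0.8,"dy": -7,"dz": 7.2,"ax": 0,"ay": 0,"az": 0,"claw": -1},{"dx": 1.0,"dy": -8.6,"dz": 9.5,"ax": 0,"ay": 0,"az": 0,"claw": -1},{"dx": 1.0,"dy": -9,"dz": 12,"ax": 0,"ay": 0,"az": 0,"claw": -1},{"dx": 1,"dy": -9,"dz": 14,"ax": 0,"ay": 0,"az": 0,"claw": -1}]}}

```text
clock: 9.23
eef_pos: [643.7, -223.2, 174.8]
tool_rot: [-1.574, 0.78, -1.457]
force: [0.3, -0.2, -0.3]
width: 85.5
```

```bash
python3 - <<'E'
from plan import *
st()
delta([*LID,200],Rt(LY,0))
for n in ('top','scene'): grab(n,n+'9')
T=grab('top'); z=T['color'][120:200,290:420,::-1]; cv2.imwrite('pics/topz9.png',cv2.resize(z,None,fx=6,fy=6,interpolation=cv2.INTER_CUBIC))
E
```

```text
{'clock': 9.233, 'qpos': [0.815, 1.119, -0.638, 1.02, -0.103, 1.518, 0.518], 'eef_pos': [643.698, -223.232, 174.821], 'tool_rot': [-1.574, 0.78, -1.457], 'force': [0.341, -0.238, -0.272], 'width': 85.525}
tcp [ 418. -134.  181.] d cm [-22.57   8.92   0.62] rotvec [-0.782  0.006 -0.238] |r| 0.817
```

View pics/topz9.png

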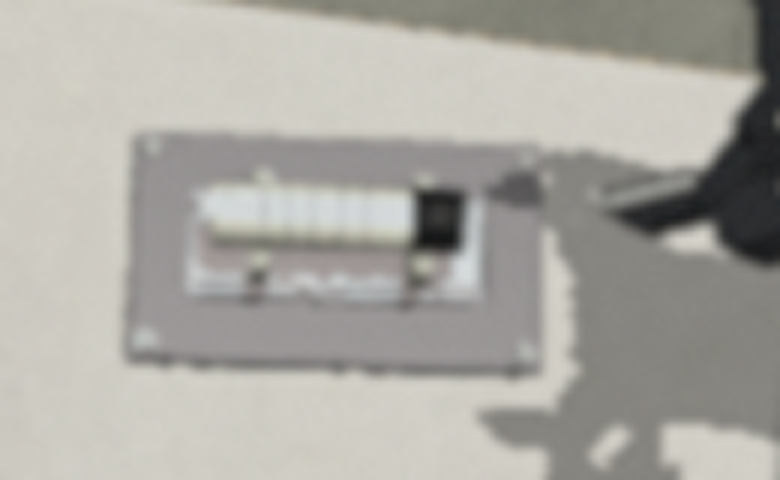

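View pics/scene9.png

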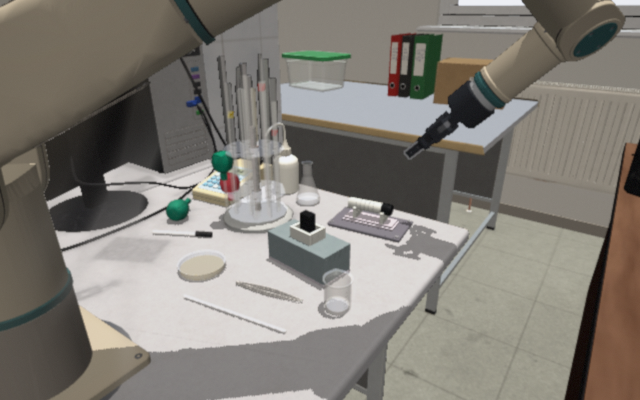

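Tube lies in both saddles (scene (350–392,206)), mid about 2–3 mm off. Turning the tool vertical here to view the case with the wrist camera.

Request:
{"method": "servo_tool", "body": {"increments": [{"dx": 0,"dy": 0,"dz": 1,"ax": -0.11,"ay": -0.013,"az": 0,"claw": -1},{"dx": 0,"dy": 0,"dz": 2,"ax": -0.22,"ay": -0.026,"az": 0,"claw": -1},{"dx": 0,"dy": 0,"dz": 3,"ax": -0.33,"ay": -0.04,"az": 0,"claw": -1},{"dx": 0,"dy": 0,"dz": 4,"ax": -0.44,"ay": -0.053,"az": 0,"claw": -1},{"dx": 0,"dy": 0,"dz": 5,"ax": -0.55,"ay": -0.066,"az": 0,"claw": -1},{"dx": 0,"dy": 0,"dz": 6,"ax": -0.66,"ay": -0.08,"az": 0,"claw": -1},{"dx": 0,"dy": 0,"dz": 6,"ax": -0.775,"ay": -0.093,"az": 0,"claw": -1},{"dx": 0,"dy": 0,"dz": 6,"ax": -0.775,"ay": -0.093,"az": 0,"claw": -1}]}}

```text
clock: 10.05
eef_pos: [644.1, -211.5, 234.8]
tool_rot: [-1.571, 0.001, -1.441]
force: [0.0, 1.9, 0.1]
width: 85.1
```

```bash
python3 - <<'E'
from plan import *
st()
delta([*LID,200],Rt(LY,0))
grab('wrist','w10'); st()
E
```

```text
{'clock': 10.05, 'qpos': [0.496, 0.693, -0.399, 1.417, 0.283, 1.088, 0.177], 'eef_pos': [644.074, -211.496, 234.761], 'tool_rot': [-1.571, 0.001, -1.441], 'force': [0.045, 1.869, 0.101], 'width': 85.145}
tcp [ 418. -134.  181.] d cm [-22.61   7.75  -5.38] rotvec [-0.001  0.    -0.265] |r| 0.265
{'clock': 10.1, 'qpos': [0.499, 0.696, -0.398, 1.415, 0.282, 1.09, 0.18], 'eef_pos': [643.446, -214.435, 233.631], 'tool_rot': [-1.573, 0.003, -1.445], 'force': [-0.426, 0.082, -0.097], 'width': 85.546}
```

View pics/w10.png

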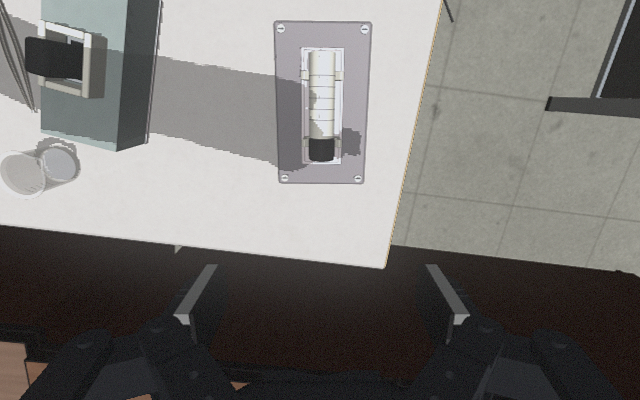

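The wrist view shows the whole case (corners ~(276,22),(371,22),(280,183),(364,183)) and the lids at left. Measuring both here.

```bash
cat > wm.py <<'E'
from plan import *
im=grab('wrist','w11'); st()
c=im['color'].astype(int); g=c.sum(2)
def rect(mask,z,name):
    n,l,s,ce=cv2.connectedComponentsWithStats(mask.astype(np.uint8)); k=1+np.argmax(s[1:,4]); m=(l==k).astype(np.uint8)
    cn=max(cv2.findContours(m,cv2.RETR_EXTERNAL,cv2.CHAIN_APPROX_NONE)[0],key=len)[:,0,:]
    P=np.array([plane(im,u,v,z)[:2] for u,v in cn]).astype(np.float32)
    r=cv2.minAreaRect(P); print(name,s[k],np.round(r[0],1),np.round(r[1],1),round(r[2],2)); return m
E
python3 - <<'E'
exec(open('wm.py').read())
r=np.zeros(g.shape,bool); r[10:195,262:385]=1
print(c[170,290],c[100,285],c[100,360],c[145,355],c[100,380],c[60,265])
hsv=cv2.cvtColor(im['color'],cv2.COLOR_RGB2HSV)
print(hsv[100,285],hsv[130,265],hsv[30,265],hsv[130,290])
E
```

```text
{'clock': 10.15, 'qpos': [0.503, 0.698, -0.396, 1.413, 0.282, 1.091, 0.181], 'eef_pos': [642.878, -217.905, 232.711], 'tool_rot': [-1.574, 0.003, -1.449], 'force': [-0.504, -0.467, 0.242], 'width': 85.754}
[113 108 115] [115 113 115] [178 174 178] [115 115 116] [222 219 218] [219 218 214]
[150   4 115] [ 13  12 151] [  8   5 221] [140   7 111]
```

```bash
python3 - <<'E'
from plan import *
for i in range(3): grab('wrist')
im=grab('wrist'); st()
c=im['color']; z=c[10:200,255:390,::-1]; cv2.imwrite('pics/cz.png',cv2.resize(z,None,fx=3.1,fy=3.1,interpolation=cv2.INTER_CUBIC))
g=c.astype(int).sum(2)
for r in (60,80,140,165): print(r,g[r,268:284].tolist(),g[r,358:378].tolist())
for q in (300,350): print(q,g[14:30,q].tolist(),g[176:192,q].tolist())
np.save('w12.npy',c); import pickle; pickle.dump(im,open('w12.pkl','wb'))
E
```

```text
{'clock': 10.35, 'qpos': [0.508, 0.701, -0.394, 1.41, 0.282, 1.091, 0.18], 'eef_pos': [642.467, -223.169, 231.742], 'tool_rot': [-1.575, 0.002, -1.457], 'force': [0.376, -0.259, 0.118], 'width': 85.543}
60 [663, 664, 663, 667, 668, 664, 670, 650, 503, 397, 479, 531, 515, 524, 510, 522] [531, 542, 539, 537, 537, 534, 537, 546, 533, 546, 546, 542, 530, 469, 420, 550, 684, 668, 671, 671]
80 [455, 460, 457, 457, 466, 462, 464, 472, 443, 352, 327, 357, 381, 377, 376, 374] [538, 536, 541, 538, 542, 535, 534, 542, 536, 538, 545, 538, 493, 428, 555, 681, 672, 671, 669, 665]
140 [448, 452, 453, 443, 447, 453, 465, 464, 456, 466, 466, 411, 287, 306, 338, 345] [358, 349, 347, 417, 546, 527, 528, 531, 529, 524, 448, 437, 599, 667, 666, 659, 652, 662, 669, 669]
165 [664, 656, 663, 671, 620, 450, 458, 464, 465, 458, 463, 453, 420, 325, 310, 331] [530, 484, 360, 400, 420, 478, 520, 526, 509, 454, 446, 606, 675, 663, 662, 665, 663, 667, 667, 665]
300 [520, 535, 532, 528, 526, 531, 533, 537, 523, 524, 532, 526, 523, 528, 523, 519] [657, 669, 661, 672, 665, 669, 663, 661, 662, 669, 668, 670, 669, 670, 669, 665]
350 [538, 547, 540, 541, 542, 542, 535, 537, 533, 540, 533, 539, 534, 531, 543, 532] [676, 678, 668, 673, 671, 671, 669, 671, 662, 668, 665, 671, 671, 667, 668, 666]
```

View pics/cz.png

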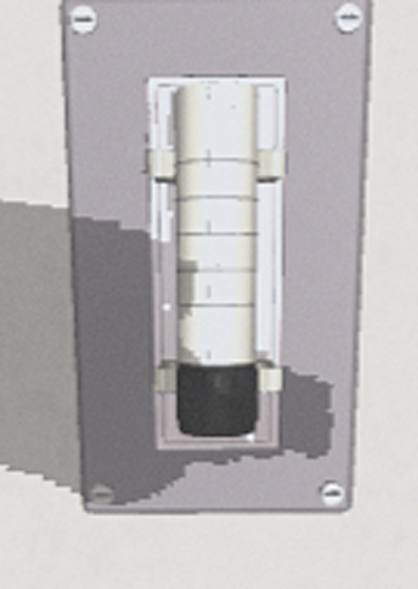

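```bash
python3 - <<'E'
from plan import *
import pickle; im=pickle.load(open('w12.pkl','rb'))
P=np.array([plane(im,255+(a+.5)/3.1-.5,10+(b+.5)/3.1-.5,8.5)[:2] for a,b in [(83,20),(348,17),(331,493),(101,494)]])
print(P.round(1),P.mean(0).round(1))
d=P[0]+P[1]-P[2]-P[3]; e=P[1]+P[2]-P[0]-P[3]
print('y-axis az',np.degrees(np.arctan2(d[1],d[0]))-90,'x az',np.degrees(np.arctan2(e[1],e[0])), [np.linalg.norm(P[i]-P[i-1]).round(1) for i in range(4)])
# tube ends
for (a,b) in [(216,80),(217,436)]:
    print(plane(im,255+a/3.1,10+b/3.1,46+10)[:2])
# knob
g=im['color']; cv2.imwrite('pics/lz.png',cv2.resize(g[0:200,0:200,::-1],None,fx=3,fy=3))
E
```

```text
[[ 584.9  -77.3]
 [ 668.5  -66.8]
 [ 686.7 -220. ]
 [ 603.3 -230.1]] [ 635.8 -148.5]
y-axis az 6.818375459847175 x az 7.001072549307261 [np.float64(153.9), np.float64(84.2), np.float64(154.2), np.float64(84.0)]
[629.84018451 -96.67630442]
[ 641.99688763 -196.37638325]
```

Request:
{"method": "servo_tool", "body": {"increments": [{"dx": -3.5,"dy": 0.6,"dz": 0,"ax": 0,"ay": 0,"az": -0.04,"claw": -1},{"dx": -7.5,"dy": 1.3,"dz": 0,"ax": 0,"ay": 0,"az": -0.08,"claw": -1},{"dx": -11.5,"dy": 2,"dz": 0,"ax": 0,"ay": 0,"az": -0.13,"claw": -1},{"dx": -15.5,"dy": 2.7,"dz": 0,"ax": 0,"ay": 0,"az": -0.17,"claw": -1},{"dx": -19.5,"dy": 3.4,"dz": 0,"ax": 0,"ay": 0,"az": -0.21,"claw": -1},{"dx": -23,"dy": 4,"dz": 0,"ax": 0,"ay": 0,"az": -0.255,"claw": -1},{"dx": -23,"dy": 4,"dz": 0,"ax": 0,"ay": 0,"az": -0.255,"claw": -1},{"dx": -23,"dy": 4,"dz": 0,"ax": 0,"ay": 0,"az": -0.255,"claw": -1}]}}

```text
clock: 11.02
eef_pos: [411.5, -182.3, 233.2]
tool_rot: [-1.574, 0.001, -1.713]
force: [0.7, -0.9, 0.6]
width: 85.4
```

```bash
python3 - <<'E'
from plan import *
import pickle
for i in range(2): grab('wrist')
im=grab('wrist','w13'); st(); pickle.dump(im,open('w13.pkl','wb'))
for z in (0,62,82,112): print(z,proj(im,(*LID,z)))
E
```

```text
{'clock': 11.167, 'qpos': [0.634, 0.366, -0.376, 2.032, 0.187, 0.775, 0.007], 'eef_pos': [415.061, -182.022, 233.355], 'tool_rot': [-1.57, 0.001, -1.71], 'force': [-0.112, -0.246, 0.659], 'width': 85.673}
0 [318.19622225 121.96730176]
62 [317.66912997 127.85629469]
82 [317.45331663 130.26749152]
112 [317.07063752 134.54301332]
```

View pics/w13.png

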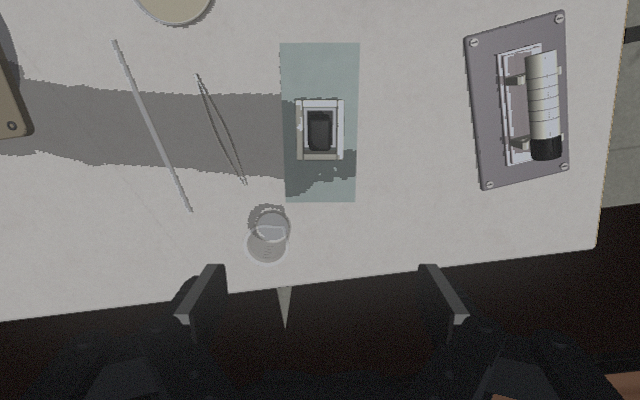

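```bash
python3 - <<'E'
from plan import *
import pickle; im=pickle.load(open('w13.pkl','rb')); c=im['color'].astype(int)
P=np.array([plane(im,*p,62)[:2] for p in [(280,43),(359.3,43),(355.8,202),(285,202)]])
print(P.round(1),P.mean(0).round(1))
d=P[0]+P[1]-P[2]-P[3]; e=P[1]+P[2]-P[0]-P[3]
print('y az-90',np.degrees(np.arctan2(d[1],d[0]))-90,'x az',np.degrees(np.arctan2(e[1],e[0])), [np.linalg.norm(P[i]-P[i-1]).round(1) for i in range(4)])
m=(c[...,1]-c[...,0]>6); m[:, :270]=0; m[:,370:]=0; m[:35]=0; m[215:]=0
n,l,s,ce=cv2.connectedComponentsWithStats(m.astype(np.uint8)); k=1+np.argmax(s[1:,4]); print(s[k])
cn=cv2.findContours((l==k).astype(np.uint8),0,1)[0][0][:,0]
P=np.array([plane(im,*p,62)[:2] for p in cn],np.float32); print(cv2.minAreaRect(P))
cv2.imwrite('pics/kz.png',cv2.resize(im['color'][85:175,280:365,::-1],None,fx=6,fy=6,interpolation=cv2.INTER_CUBIC))
E
```

```text
[[ 396.   -58.1]
 [ 463.9  -67.6]
 [ 445.5 -211.7]
 [ 375.1 -201.8]] [ 420.1 -134.8]
y az-90 -7.771490730389786 x az -7.989348833409136 [np.float64(145.2), np.float64(68.6), np.float64(145.2), np.float64(71.1)]
[ 280   43   80  114 5061]
((422.8853454589844, -111.67448425292969), (98.62836456298828, 69.90220642089844), 82.01883697509766)
```

View pics/kz.png

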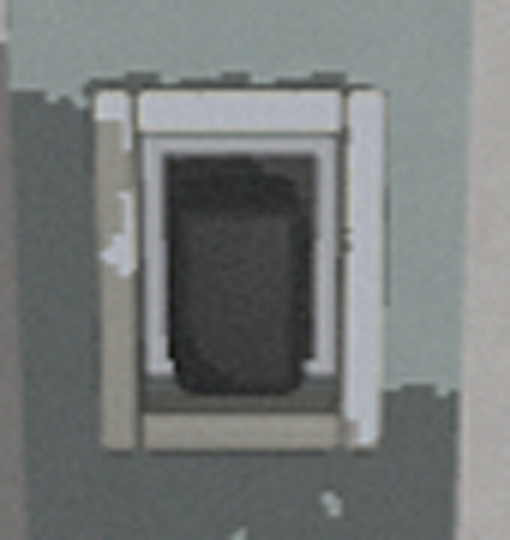

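Knob top centre in the wrist view is (320,134), giving knob (420.5, −134.6), yaw −7.9°. Moving over it and down to 3 mm above the collar.

Request:
{"method": "servo_tool", "body": {"increments": [{"dx": 0.2,"dy": 1.2,"dz": -1,"ax": 0,"ay": 0,"az": 0,"claw": -1},{"dx": 0.3,"dy": 2.6,"dz": -3,"ax": 0,"ay": 0,"az": 0,"claw": -1},{"dx": 0.5,"dy": 4.0,"dz": -5.5,"ax": 0,"ay": 0,"az": 0,"claw": -1},{"dx": 0.5,"dy": 4.7,"dz": -8.5,"ax": 0,"ay": 0,"az": 0,"claw": -1},{"dx": 0.5,"dy": 4.7,"dz": -11,"ax": 0,"ay": 0,"az": 0,"claw": -1},{"dx": 0.5,"dy": 4.7,"dz": -12.6,"ax": 0,"ay": 0,"az": 0,"claw": -1},{"dx": 0.5,"dy": 4.7,"dz": -12.6,"ax": 0,"ay": 0,"az": 0,"claw": -1},{"dx": 0.5,"dy": 4.7,"dz": -12.6,"ax": 0,"ay": 0,"az": 0,"claw": -1}]}}

```text
clock: 11.83
eef_pos: [419.1, -133.9, 106.5]
tool_rot: [-1.574, 0.001, -1.709]
force: [0.5, 0.0, 1.0]
width: 85.4
```

```bash
python3 - <<'E'
from plan import *
grab('wrist');im=grab('wrist','w14'); st()
delta([420.5,-134.6,106],Rt(np.radians(-7.9),0))
im=grab('scene'); z=im['color'][160:290,250:380,::-1]; cv2.imwrite('pics/sk.png',cv2.resize(z,None,fx=4,fy=4,interpolation=cv2.INTER_CUBIC))
E
```

```text
{'clock': 11.933, 'qpos': [0.43, 0.565, -0.261, 2.192, 0.341, 0.422, -0.243], 'eef_pos': [419.785, -134.348, 107.877], 'tool_rot': [-1.57, 0.001, -1.709], 'force': [-0.907, -0.991, 0.029], 'width': 85.496}
tcp [ 420.5 -134.6   87. ] d cm [ 0.07 -0.03 -2.09] rotvec [-0.001  0.001  0.001] |r| 0.001
```

View pics/w14.png

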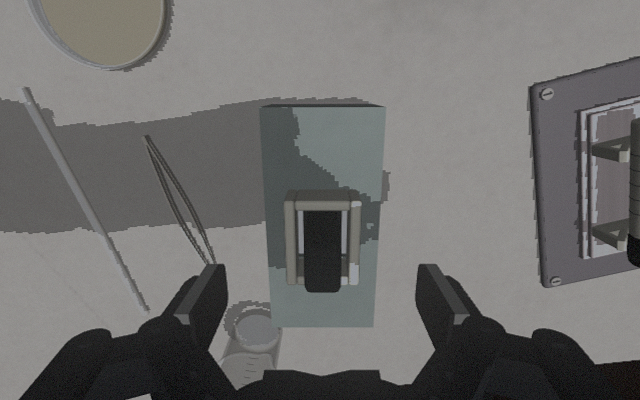

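View pics/sk.png

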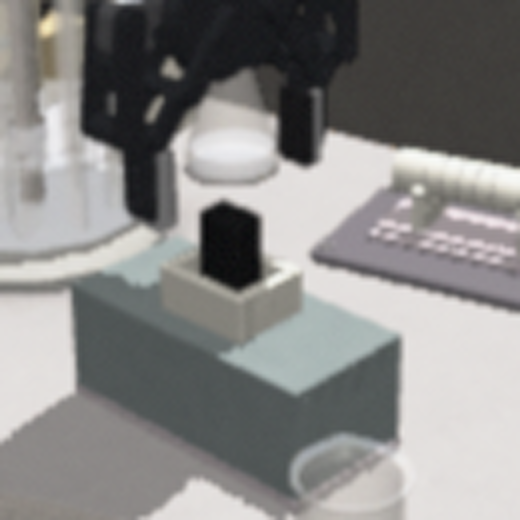

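Knob is centred between the pads (column 322). Lowering 20 mm and closing.

Request:
{"method": "servo_tool", "body": {"increments": [{"dx": 0,"dy": 0,"dz": -0.7,"ax": 0,"ay": 0,"az": 0,"claw": -1},{"dx": 0.1,"dy": 0,"dz": -1.5,"ax": 0,"ay": 0,"az": 0,"claw": -1},{"dx": 0.1,"dy": 0,"dz": -2,"ax": 0,"ay": 0,"az": 0,"claw": -1},{"dx": 0.1,"dy": 0,"dz": -2,"ax": 0,"ay": 0,"az": 0,"claw": -0.5},{"dx": 0.1,"dy": 0,"dz": -2,"ax": 0,"ay": 0,"az": 0,"claw": -0.1},{"dx": 0.1,"dy": 0,"dz": -2,"ax": 0,"ay": 0,"az": 0,"claw": 0.1},{"dx": 0.1,"dy": 0,"dz": -2,"ax": 0,"ay": 0,"az": 0,"claw": 0.2},{"dx": 0.1,"dy": 0,"dz": -2,"ax": 0,"ay": 0,"az": 0,"claw": 0.2}]}}

```text
clock: 12.65
eef_pos: [419.5, -134.1, 87.5]
tool_rot: [-1.572, 0.001, -1.709]
force: [0.3, -0.6, 0.1]
width: 34.4
```

```bash
python3 - <<'E'
from plan import *
im=grab('wrist','w15'); st()
delta([420.5,-134.6,106],Rt(np.radians(-7.9),0))
im=grab('scene'); z=im['color'][160:290,250:380,::-1]; cv2.imwrite('pics/sk2.png',cv2.resize(z,None,fx=4,fy=4,interpolation=cv2.INTER_CUBIC))
E
```

```text
{'clock': 12.7, 'qpos': [0.406, 0.604, -0.228, 2.205, 0.365, 0.367, -0.264], 'eef_pos': [419.526, -134.156, 87.49], 'tool_rot': [-1.572, 0.001, -1.709], 'force': [1.09, 0.538, 0.568], 'width': 34.292}
tcp [ 420.5 -134.6   87. ] d cm [ 0.1  -0.04 -0.05] rotvec [-0.001 -0.001  0.001] |r| 0.001
```

View pics/w15.png

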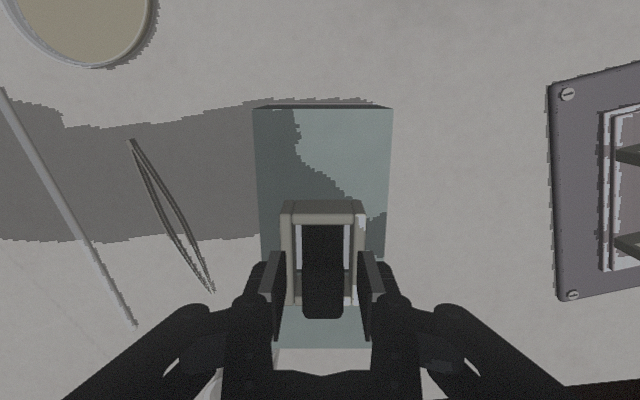

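View pics/sk2.png

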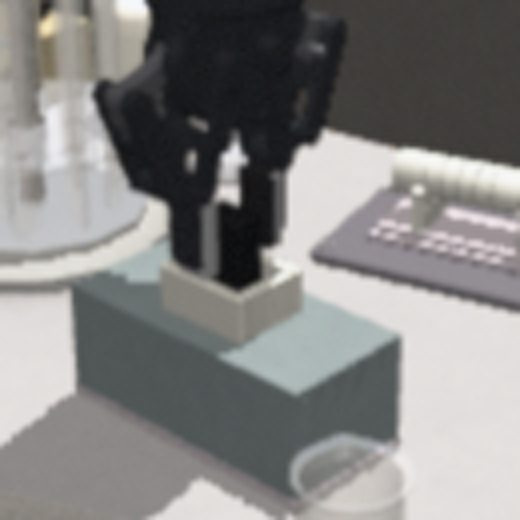

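Pads straddle the knob just above the collar. Raising 1 mm for clearance and closing.

Request:
{"method": "servo_tool", "body": {"increments": [{"dx": 0,"dy": 0,"dz": 0.1,"ax": 0,"ay": 0,"az": 0,"claw": 0.4},{"dx": 0,"dy": 0,"dz": 0.1,"ax": 0,"ay": 0,"az": 0,"claw": 0.6},{"dx": 0,"dy": 0,"dz": 0.1,"ax": 0,"ay": 0,"az": 0,"claw": 1},{"dx": 0,"dy": 0,"dz": 0.1,"ax": 0,"ay": 0,"az": 0,"claw": 1},{"dx": 0,"dy": 0,"dz": 0.1,"ax": 0,"ay": 0,"az": 0,"claw": 1},{"dx": 0,"dy": 0,"dz": 0.1,"ax": 0,"ay": 0,"az": 0,"claw": 1}]}}

```text
clock: 13.25
eef_pos: [419.7, -134.2, 88.6]
tool_rot: [-1.571, 0.001, -1.709]
force: [0.3, 0.5, 4.7]
width: 16.5
```

```bash
python3 - <<'E'
from plan import *
st(); im=grab('wrist','w16'); st()
im=grab('scene'); z=im['color'][160:290,250:380,::-1]; cv2.imwrite('pics/sk3.png',cv2.resize(z,None,fx=4,fy=4,interpolation=cv2.INTER_CUBIC))
E
```

```text
{'clock': 13.25, 'qpos': [0.407, 0.602, -0.23, 2.205, 0.364, 0.37, -0.264], 'eef_pos': [419.741, -134.178, 88.611], 'tool_rot': [-1.571, 0.001, -1.709], 'force': [0.298, 0.461, 4.674], 'width': 16.52}
{'clock': 13.3, 'qpos': [0.407, 0.602, -0.23, 2.205, 0.364, 0.37, -0.264], 'eef_pos': [419.719, -134.2, 88.589], 'tool_rot': [-1.571, 0.001, -1.709], 'force': [0.298, 0.159, 5.966], 'width': 16.606}
```

View pics/w16.png

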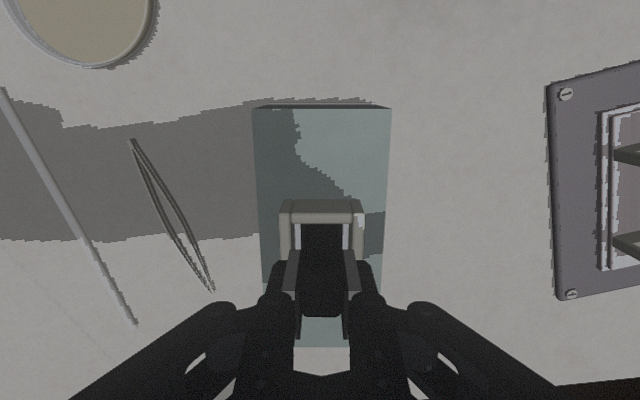

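View pics/sk3.png

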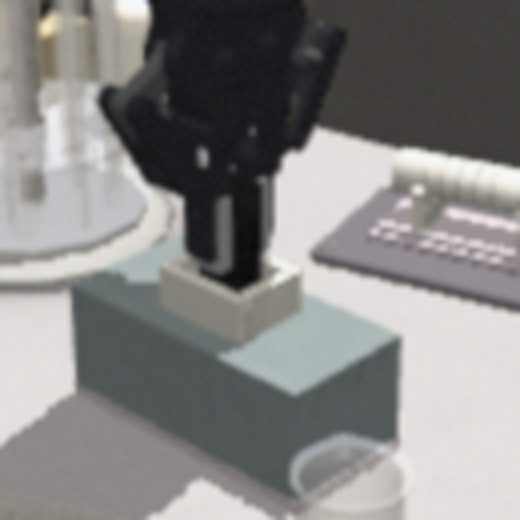

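Knob held (width 16.5 mm). Slow first lift.

Request:
{"method": "servo_tool", "body": {"increments": [{"dx": 0,"dy": 0,"dz": 0.2,"ax": 0,"ay": 0,"az": 0,"claw": 1},{"dx": 0,"dy": 0,"dz": 0.5,"ax": 0,"ay": 0,"az": 0,"claw": 1},{"dx": 0,"dy": 0,"dz": 0.9,"ax": 0,"ay": 0,"az": 0,"claw": 1},{"dx": 0,"dy": 0,"dz": 1.3,"ax": 0,"ay": 0,"az": 0,"claw": 1},{"dx": 0,"dy": 0,"dz": 1.5,"ax": 0,"ay": 0,"az": 0,"claw": 1},{"dx": 0,"dy": 0,"dz": 1.5,"ax": 0,"ay": 0,"az": 0,"claw": 1}]}}

```text
clock: 13.85
eef_pos: [419.6, -134.2, 103.8]
tool_rot: [-1.571, 0.001, -1.71]
force: [-0.4, 0.6, -3.9]
width: 17.2
```

```bash
python3 - <<'E'
from plan import *
grab('wrist'); st()
im=grab('scene'); z=im['color'][160:290,250:380,::-1]; cv2.imwrite('pics/sk4.png',cv2.resize(z,None,fx=4,fy=4,interpolation=cv2.INTER_CUBIC))
E
```

```text
{'clock': 13.9, 'qpos': [0.425, 0.573, -0.254, 2.195, 0.346, 0.411, -0.248], 'eef_pos': [419.522, -134.226, 103.581], 'tool_rot': [-1.572, 0.001, -1.71], 'force': [0.198, 0.498, -3.564], 'width': 17.344}
```

View pics/sk4.png

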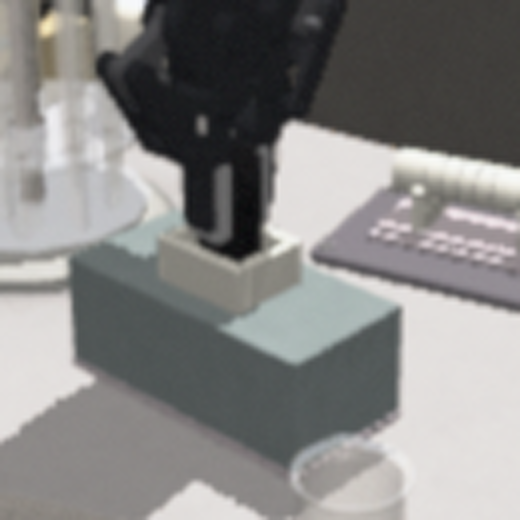

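Both lids rise together and level. Continue up.

Request:
{"method": "servo_tool", "body": {"increments": [{"dx": 0,"dy": 0,"dz": 0.5,"ax": 0,"ay": 0,"az": 0,"claw": 1},{"dx": 0,"dy": 0,"dz": 1.5,"ax": 0,"ay": 0,"az": 0,"claw": 1},{"dx": 0,"dy": 0,"dz": 3,"ax": 0,"ay": 0,"az": 0,"claw": 1},{"dx": 0,"dy": 0,"dz": 4.7,"ax": 0,"ay": 0,"az": 0,"claw": 1},{"dx": 0,"dy": 0,"dz": 6.4,"ax": 0,"ay": 0,"az": 0,"claw": 1},{"dx": 0,"dy": 0,"dz": 8,"ax": 0,"ay": 0,"az": 0,"claw": 1},{"dx": 0,"dy": 0,"dz": 9,"ax": 0,"ay": 0,"az": 0,"claw": 1},{"dx": 0,"dy": 0,"dz": 9.3,"ax": 0,"ay": 0,"az": 0,"claw": 1}]}}

```text
clock: 14.62
eef_pos: [420.1, -134.3, 198.0]
tool_rot: [-1.569, 0.0, -1.709]
force: [-0.2, 0.1, -2.3]
width: 17.2
```

```bash
python3 - <<'E'
from plan import *
grab('wrist','w17'); st()
C=np.array([635.5,-148]); 
# knob vs tool: tcp at grasp (419.7,-134.2), knob (420.5,-134.6)
delta([*C,216],Rt(np.radians(6.88),0))
E
```

```text
{'clock': 14.667, 'qpos': [0.519, 0.406, -0.368, 2.106, 0.232, 0.666, -0.144], 'eef_pos': [419.954, -134.319, 197.595], 'tool_rot': [-1.57, 0.0, -1.71], 'force': [0.087, -0.449, -2.57], 'width': 16.407}
tcp [ 635.5 -148.   197. ] d cm [21.55 -1.37 -0.06] rotvec [-0.     0.001  0.259] |r| 0.259
```

View pics/w17.png

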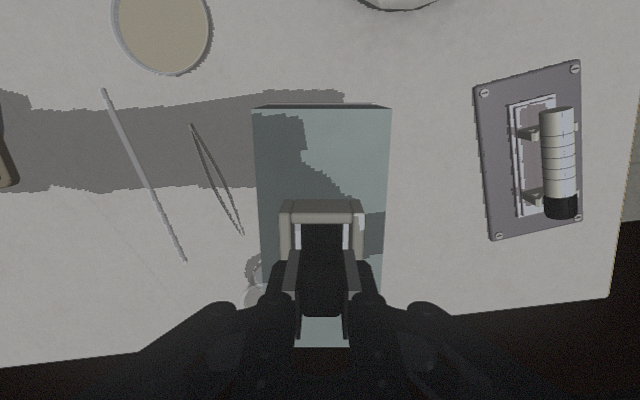

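Lids hang level in the gripper. Carrying over to the case.

Request:
{"method": "servo_tool", "body": {"increments": [{"dx": 0.5,"dy": 0,"dz": 0,"ax": 0,"ay": 0,"az": 0.006,"claw": 1},{"dx": 1.6,"dy": -0.1,"dz": 0,"ax": 0,"ay": 0,"az": 0.02,"claw": 1},{"dx": 3.2,"dy": -0.2,"dz": 0,"ax": 0,"ay": 0,"az": 0.04,"claw": 1},{"dx": 5.2,"dy": -0.3,"dz": 0,"ax": 0,"ay": 0,"az": 0.062,"claw": 1},{"dx": 7.4,"dy": -0.5,"dz": 0,"ax": 0,"ay": 0,"az": 0.09,"claw": 1},{"dx": 9.6,"dy": -0.6,"dz": 0,"ax": 0,"ay": 0,"az": 0.115,"claw": 1},{"dx": 11.8,"dy": -0.7,"dz": 0,"ax": 0,"ay": 0,"az": 0.142,"claw": 1},{"dx": 14,"dy": -0.9,"dz": 0,"ax": 0,"ay": 0,"az": 0.168,"claw": 1}]}}

```text
clock: 15.33
eef_pos: [559.9, -142.7, 194.7]
tool_rot: [-1.575, 0.002, -1.539]
force: [1.1, 0.4, -3.1]
width: 17.1
```

```bash
python3 - <<'E'
from plan import *
st()
delta([635.5,-148,216],Rt(np.radians(6.88),0))
E
```

```text
{'clock': 15.333, 'qpos': [0.453, 0.594, -0.392, 1.753, 0.286, 0.856, -0.037], 'eef_pos': [559.909, -142.697, 194.724], 'tool_rot': [-1.575, 0.002, -1.539], 'force': [1.054, 0.376, -3.064], 'width': 17.128}
tcp [ 635.5 -148.   197. ] d cm [ 7.56 -0.53  0.23] rotvec [-0.001 -0.004  0.089] |r| 0.089
```

Request:
{"method": "servo_tool", "body": {"increments": [{"dx": 2,"dy": -0.1,"dz": 0,"ax": 0,"ay": 0,"az": 0.024,"claw": 1},{"dx": 3.8,"dy": -0.2,"dz": 0,"ax": 0,"ay": 0,"az": 0.046,"claw": 1},{"dx": 5.4,"dy": -0.3,"dz": 0,"ax": 0,"ay": 0,"az": 0.065,"claw": 1},{"dx": 6.6,"dy": -0.4,"dz": 0,"ax": 0,"ay": 0,"az": 0.08,"claw": 1},{"dx": 7.3,"dy": -0.5,"dz": 0,"ax": 0,"ay": 0,"az": 0.088,"claw": 1},{"dx": 7.5,"dy": -0.5,"dz": 0,"ax": 0,"ay": 0,"az": 0.09,"claw": 1},{"dx": 7.5,"dy": -0.5,"dz": 0,"ax": 0,"ay": 0,"az": 0.09,"claw": 1},{"dx": 7.5,"dy": -0.5,"dz": 0,"ax": 0,"ay": 0,"az": 0.09,"claw": 1}]}}

```text
clock: 16.0
eef_pos: [633.3, -148.0, 195.6]
tool_rot: [-1.574, 0.001, -1.451]
force: [0.4, 1.1, -2.4]
width: 16.6
```

```bash
python3 - <<'E'
from plan import *
grab('wrist'); grab('wrist','w18'); st()
delta([635.5,-148,216],Rt(np.radians(6.88),0))
grab('scene','scene18'); T=grab('top','top18')
z=T['color'][100:220,260:430,::-1]; cv2.imwrite('pics/topz18.png',cv2.resize(z,None,fx=4.5,fy=4.5,interpolation=cv2.INTER_CUBIC))
E
```

```text
{'clock': 16.1, 'qpos': [0.421, 0.694, -0.406, 1.542, 0.31, 0.973, 0.042], 'eef_pos': [633.464, -148.197, 196.163], 'tool_rot': [-1.573, 0.001, -1.452], 'force': [0.076, 0.452, -3.633], 'width': 17.192}
tcp [ 635.5 -148.   197. ] d cm [0.2  0.02 0.08] rotvec [-0.    -0.003  0.001] |r| 0.003
```

View pics/w18.png

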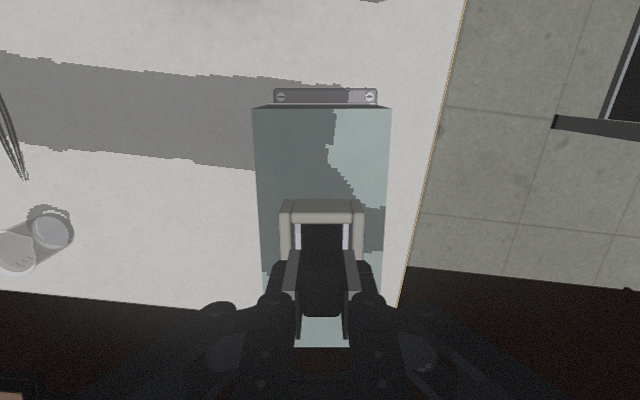

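View pics/scene18.png

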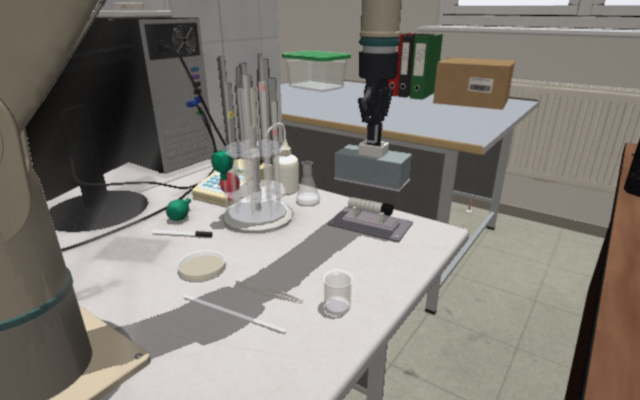

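View pics/topz18.png

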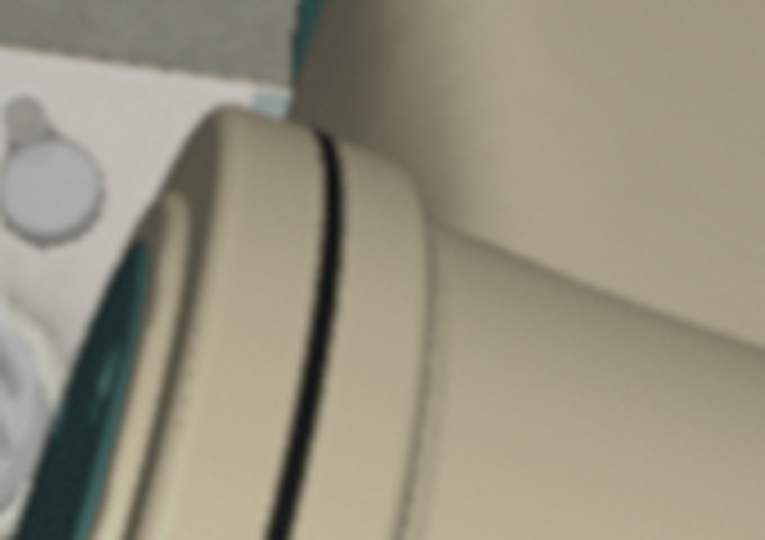

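Lids hang over the case; in the wrist view the plate's far screws are at (281,97),(370,97), so the plate is ~2 mm further +x. Computing the correction.

```bash
python3 - <<'E'
from plan import *
im=grab('wrist'); st()
c=im['color']; z=c[75:120,240:410,::-1]; cv2.imwrite('pics/fe.png',cv2.resize(z,None,fx=4.5,fy=4.5,interpolation=cv2.INTER_CUBIC))
for p in [(280.5,97),(370.3,97)]: print(plane(im,*p,8.5).round(1))
a=np.radians(6.88); c_=np.array([np.cos(a),np.sin(a)]); s_=np.array([-c_[1],c_[0]])
for sx in (-41.5,41.5): print('exp',(np.array([635.5,-148])+sx*c_+76.3*s_).round(1))
E
```

```text
{'clock': 16.25, 'qpos': [0.421, 0.694, -0.406, 1.541, 0.31, 0.973, 0.042], 'eef_pos': [633.99, -148.291, 196.563], 'tool_rot': [-1.572, 0.0, -1.452], 'force': [-0.685, -0.072, -3.215], 'width': 17.23}
[585.5 -78.    8.5]
[670.7 -67.8   8.5]
exp [585.2 -77.2]
exp [667.6 -67.3]
```

View pics/fe.png

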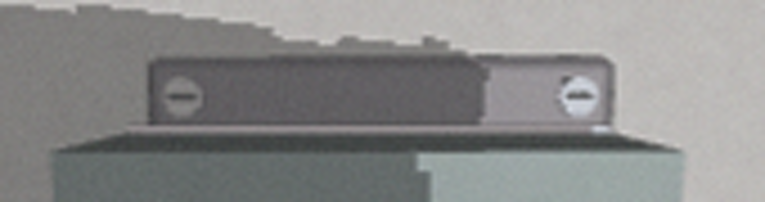

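Request:
{"method": "servo_tool", "body": {"increments": [{"dx": 0.1,"dy": 0,"dz": -0.4,"ax": 0,"ay": 0,"az": 0,"claw": 1},{"dx": 0.2,"dy": 0,"dz": -1.2,"ax": 0,"ay": 0,"az": 0,"claw": 1},{"dx": 0.2,"dy": 0,"dz": -2.2,"ax": 0,"ay": 0,"az": 0,"claw": 1},{"dx": 0.2,"dy": 0,"dz": -3,"ax": 0,"ay": 0,"az": 0,"claw": 1},{"dx": 0.2,"dy": 0,"dz": -3.5,"ax": 0,"ay": 0,"az": 0,"claw": 1},{"dx": 0.2,"dy": 0,"dz": -3.6,"ax": 0,"ay": 0,"az": 0,"claw": 1},{"dx": 0.2,"dy": 0,"dz": -3.6,"ax": 0,"ay": 0,"az": 0,"claw": 1},{"dx": 0.2,"dy": 0,"dz": -3.6,"ax": 0,"ay": 0,"az": 0,"claw": 1}]}}

```text
clock: 16.92
eef_pos: [636.6, -148.1, 160.3]
tool_rot: [-1.572, 0.001, -1.451]
force: [0.4, 0.6, -2.9]
width: 17.0
```

```bash
python3 - <<'E'
from plan import *
im=grab('wrist'); im=grab('wrist','w19'); st()
delta([636,-148.3,216],Rt(np.radians(6.88),0))
c=im['color']; z=c[60:120,240:410,::-1]; cv2.imwrite('pics/fe2.png',cv2.resize(z,None,fx=4.5,fy=4.5,interpolation=cv2.INTER_CUBIC))
S=grab('scene'); z=S['color'][140:250,310:430,::-1]; cv2.imwrite('pics/sz2.png',cv2.resize(z,None,fx=5,fy=5,interpolation=cv2.INTER_CUBIC))
E
```

```text
{'clock': 17.017, 'qpos': [0.412, 0.736, -0.392, 1.566, 0.331, 0.906, 0.025], 'eef_pos': [636.784, -148.102, 160.796], 'tool_rot': [-1.571, 0.001, -1.451], 'force': [0.184, -0.209, -3.901], 'width': 16.749}
tcp [ 636.  -148.3  197. ] d cm [-0.08 -0.02  3.62] rotvec [-0.    -0.     0.001] |r| 0.001
```

View pics/fe2.png

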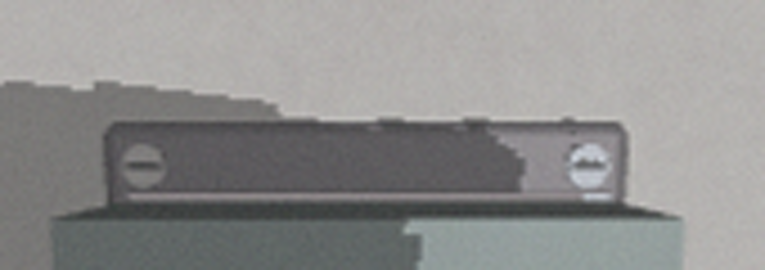

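View pics/sz2.png

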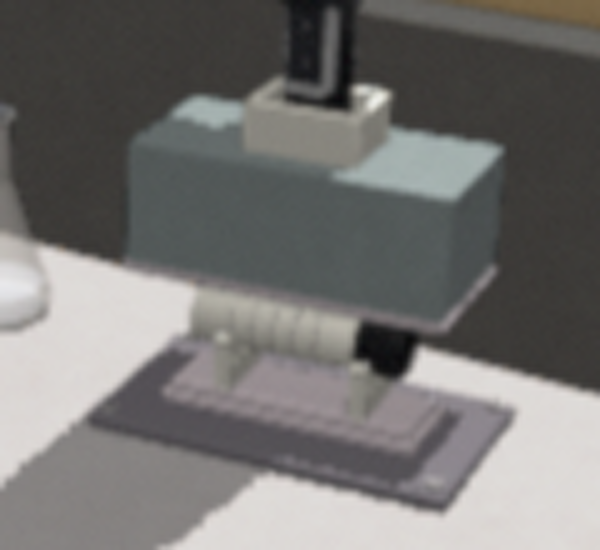

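Now plate and lid midlines coincide (zoomed column 367 both). Descending to just above the plinth.

Request:
{"method": "servo_tool", "body": {"increments": [{"dx": 0,"dy": 0,"dz": -0.4,"ax": 0,"ay": 0,"az": 0,"claw": 1},{"dx": 0,"dy": 0,"dz": -1.2,"ax": 0,"ay": 0,"az": 0,"claw": 1},{"dx": 0,"dy": 0,"dz": -2.2,"ax": 0,"ay": 0,"az": 0,"claw": 1},{"dx": 0,"dy": 0,"dz": -3.2,"ax": 0,"ay": 0,"az": 0,"claw": 1},{"dx": 0,"dy": 0,"dz": -4.1,"ax": 0,"ay": 0,"az": 0,"claw": 1},{"dx": 0,"dy": 0,"dz": -4.8,"ax": 0,"ay": 0,"az": 0,"claw": 1},{"dx": 0,"dy": 0,"dz": -5,"ax": 0,"ay": 0,"az": 0,"claw": 1},{"dx": 0,"dy": 0,"dz": -5,"ax": 0,"ay": 0,"az": 0,"claw": 1}]}}

```text
clock: 17.73
eef_pos: [635.8, -148.0, 109.1]
tool_rot: [-1.574, 0.001, -1.451]
force: [0.4, -0.3, -2.5]
width: 16.7
```

```bash
python3 - <<'E'
from plan import *
im=grab('wrist'); im=grab('wrist','w20'); st()
c=im['color']; z=c[40:120,230:410,::-1]; cv2.imwrite('pics/fe3.png',cv2.resize(z,None,fx=4.4,fy=4.4,interpolation=cv2.INTER_CUBIC))
S=grab('scene'); z=S['color'][140:250,310:430,::-1]; cv2.imwrite('pics/sz3.png',cv2.resize(z,None,fx=5,fy=5,interpolation=cv2.INTER_CUBIC))
E
```

```text
{'clock': 17.833, 'qpos': [0.399, 0.796, -0.368, 1.602, 0.361, 0.813, 0.0], 'eef_pos': [636.71, -148.064, 110.459], 'tool_rot': [-1.572, 0.001, -1.451], 'force': [0.095, 1.118, -2.138], 'width': 16.787}
```

View pics/fe3.png

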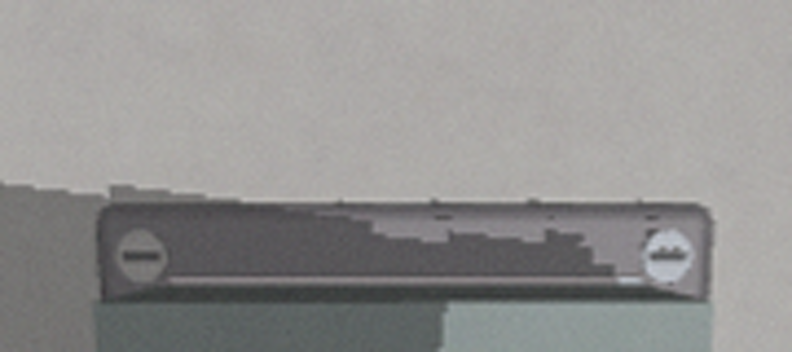

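View pics/sz3.png

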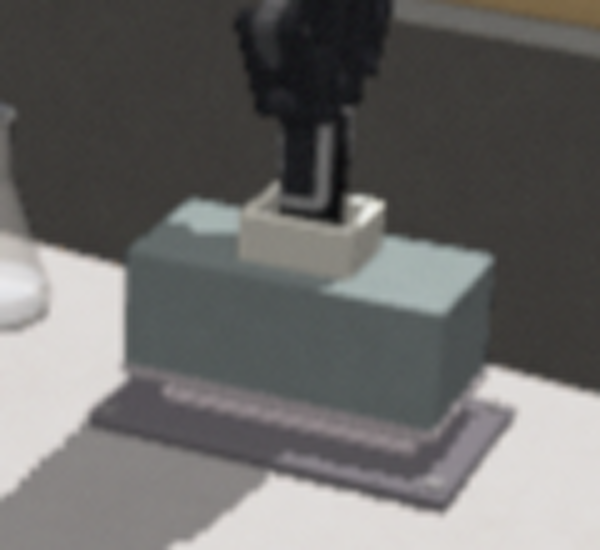

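Aligned (plate and lid both 98–711 in the zoom). Slowly down onto the plate.

Request:
{"method": "servo_tool", "body": {"increments": [{"dx": 0,"dy": 0,"dz": -0.2,"ax": 0,"ay": 0,"az": 0,"claw": 1},{"dx": 0,"dy": 0,"dz": -0.4,"ax": 0,"ay": 0,"az": 0,"claw": 1},{"dx": 0,"dy": 0,"dz": -0.6,"ax": 0,"ay": 0,"az": 0,"claw": 1},{"dx": 0,"dy": 0,"dz": -0.8,"ax": 0,"ay": 0,"az": 0,"claw": 1},{"dx": 0,"dy": 0,"dz": -1.0,"ax": 0,"ay": 0,"az": 0,"claw": 1},{"dx": 0,"dy": 0,"dz": -1.2,"ax": 0,"ay": 0,"az": 0,"claw": 1},{"dx": 0,"dy": 0,"dz": -1.2,"ax": 0,"ay": 0,"az": 0,"claw": 1}]}}

```text
clock: 18.47
eef_pos: [636.0, -148.1, 97.7]
tool_rot: [-1.573, 0.001, -1.451]
force: [-0.5, -0.3, -2.2]
width: 16.9
```

```bash
python3 - <<'E'
from plan import *
st();im=grab('wrist'); st(); im=grab('wrist'); st()
E
```

```text
{'clock': 18.467, 'qpos': [0.395, 0.812, -0.361, 1.609, 0.368, 0.791, -0.006], 'eef_pos': [636.019, -148.087, 97.736], 'tool_rot': [-1.573, 0.001, -1.451], 'force': [-0.463, -0.308, -2.235], 'width': 16.921}
{'clock': 18.517, 'qpos': [0.395, 0.811, -0.361, 1.609, 0.368, 0.791, -0.006], 'eef_pos': [636.137, -148.128, 97.963], 'tool_rot': [-1.573, 0.001, -1.451], 'force': [-0.805, 0.215, -2.245], 'width': 16.883}
{'clock': 18.567, 'qpos': [0.395, 0.811, -0.362, 1.609, 0.368, 0.791, -0.006], 'eef_pos': [636.328, -148.101, 98.161], 'tool_rot': [-1.572, 0.001, -1.451], 'force': [0.459, -0.179, -2.877], 'width': 16.739}
```

Still hanging free at ~9.5 mm, within the plinth. Small steps until contact.

Request:
{"method": "servo_tool", "body": {"increments": [{"dx": 0,"dy": 0,"dz": -0.1,"ax": 0,"ay": 0,"az": 0,"claw": 1},{"dx": 0,"dy": 0,"dz": -0.2,"ax": 0,"ay": 0,"az": 0,"claw": 1},{"dx": 0,"dy": 0,"dz": -0.2,"ax": 0,"ay": 0,"az": 0,"claw": 1},{"dx": 0,"dy": 0,"dz": -0.2,"ax": 0,"ay": 0,"az": 0,"claw": 1}]}}

```text
clock: 18.9
eef_pos: [636.7, -148.1, 96.7]
tool_rot: [-1.571, 0.001, -1.451]
force: [0.0, 0.6, 0.3]
width: 16.7
```

```bash
python3 - <<'E'
from plan import *
st();im=grab('wrist'); st(); im=grab('wrist'); st()
E
```

```text
{'clock': 18.9, 'qpos': [0.394, 0.813, -0.361, 1.61, 0.369, 0.788, -0.007], 'eef_pos': [636.689, -148.106, 96.745], 'tool_rot': [-1.571, 0.001, -1.451], 'force': [0.02, 0.598, 0.323], 'width': 16.735}
{'clock': 18.95, 'qpos': [0.394, 0.813, -0.361, 1.61, 0.37, 0.788, -0.007], 'eef_pos': [636.69, -148.108, 96.751], 'tool_rot': [-1.571, 0.001, -1.451], 'force': [0.171, -0.183, 0.584], 'width': 17.084}
{'clock': 19.0, 'qpos': [0.394, 0.813, -0.361, 1.61, 0.37, 0.788, -0.007], 'eef_pos': [636.688, -148.114, 96.716], 'tool_rot': [-1.571, 0.001, -1.451], 'force': [-0.141, -1.106, 0.76], 'width': 17.004}
```

Contact at exactly the expected height (TCP 96.7). Press lightly to be sure it is fully down.

Request:
{"method": "servo_tool", "body": {"increments": [{"dx": 0,"dy": 0,"dz": -0.1,"ax": 0,"ay": 0,"az": 0,"claw": 1},{"dx": 0,"dy": 0,"dz": -0.1,"ax": 0,"ay": 0,"az": 0,"claw": 1},{"dx": 0,"dy": 0,"dz": -0.1,"ax": 0,"ay": 0,"az": 0,"claw": 1}]}}

```text
clock: 19.25
eef_pos: [636.8, -148.1, 96.7]
tool_rot: [-1.571, 0.0, -1.451]
force: [-1.8, 0.7, 6.5]
width: 17.0
```

```bash
python3 - <<'E'
from plan import *
im=grab('wrist','w21'); st()
S=grab('scene'); z=S['color'][140:250,310:430,::-1]; cv2.imwrite('pics/sz4.png',cv2.resize(z,None,fx=5,fy=5,interpolation=cv2.INTER_CUBIC))
E
```

```text
{'clock': 19.3, 'qpos': [0.394, 0.813, -0.361, 1.61, 0.37, 0.787, -0.007], 'eef_pos': [636.825, -148.132, 96.662], 'tool_rot': [-1.571, 0.0, -1.451], 'force': [-2.167, -0.17, 7.312], 'width': 16.703}
```

View pics/sz4.png

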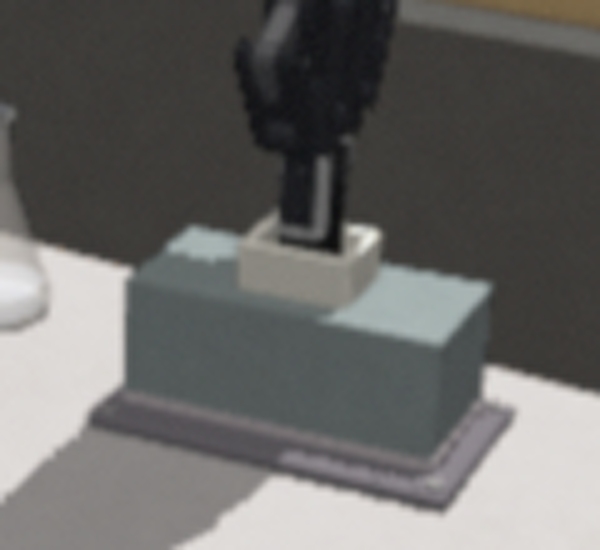

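View pics/w21.png

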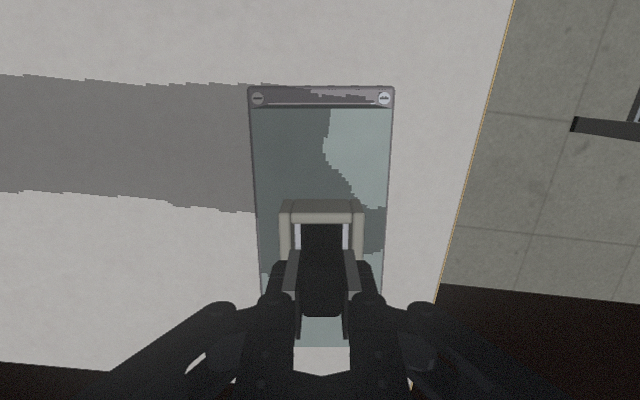

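Lids are seated flat on the plate. Relieving the push and opening.

Request:
{"method": "servo_tool", "body": {"increments": [{"dx": 0,"dy": 0,"dz": 0.2,"ax": 0,"ay": 0,"az": 0,"claw": 1},{"dx": 0,"dy": 0,"dz": 0.2,"ax": 0,"ay": 0,"az": 0,"claw": 0.5},{"dx": 0,"dy": 0,"dz": 0.2,"ax": 0,"ay": 0,"az": 0,"claw": 0},{"dx": 0,"dy": 0,"dz": 0.2,"ax": 0,"ay": 0,"az": 0,"claw": -0.5},{"dx": 0,"dy": 0,"dz": 0.2,"ax": 0,"ay": 0,"az": 0,"claw": -1},{"dx": 0,"dy": 0,"dz": 0.2,"ax": 0,"ay": 0,"az": 0,"claw": -1},{"dx": 0,"dy": 0,"dz": 0.2,"ax": 0,"ay": 0,"az": 0,"claw": -1},{"dx": 0,"dy": 0,"dz": 0.2,"ax": 0,"ay": 0,"az": 0,"claw": -1}]}}

```text
clock: 20.02
eef_pos: [636.4, -148.1, 97.3]
tool_rot: [-1.572, 0.001, -1.451]
force: [0.8, -0.6, 0.0]
width: 85.2
```

```bash
python3 - <<'E'
from plan import *
im=grab('wrist','w22'); st()
S=grab('scene'); z=S['color'][140:250,310:430,::-1]; cv2.imwrite('pics/sz5.png',cv2.resize(z,None,fx=5,fy=5,interpolation=cv2.INTER_CUBIC))
for u,v in [(c,0) for c in ()]: pass
for X in [(0,0)]:
    pass
E
```

```text
{'clock': 20.067, 'qpos': [0.395, 0.812, -0.361, 1.609, 0.369, 0.79, -0.006], 'eef_pos': [636.389, -148.157, 97.279], 'tool_rot': [-1.572, 0.001, -1.451], 'force': [-0.384, 0.915, -0.148], 'width': 85.354}
```

View pics/w22.png

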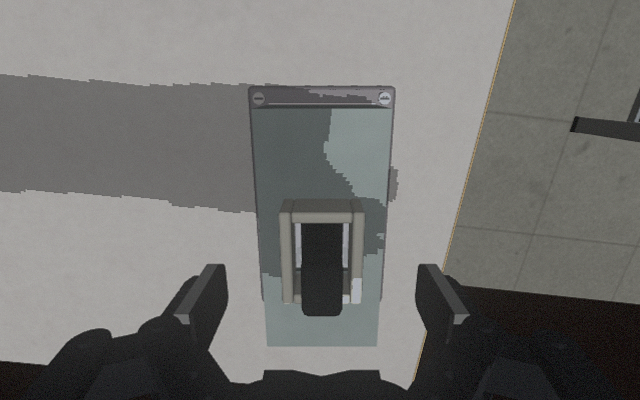

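View pics/sz5.png

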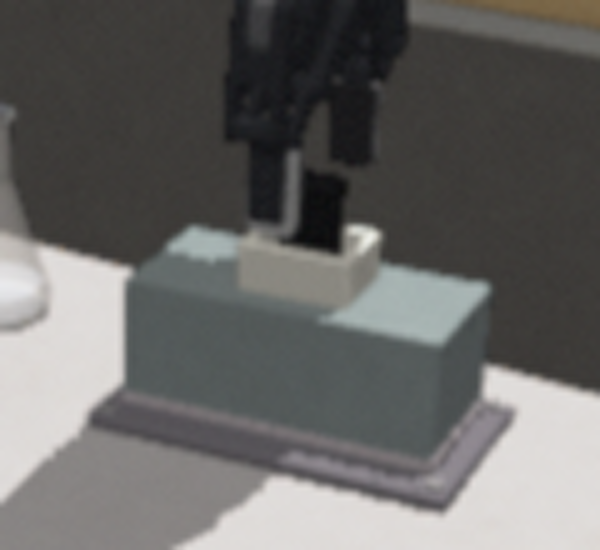

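Knob released; everything stays put (collar and knob midlines both ~322). Down 25 mm and close on the collar.

Request:
{"method": "servo_tool", "body": {"increments": [{"dx": 0,"dy": 0,"dz": -0.5,"ax": 0,"ay": 0,"az": 0,"claw": -1},{"dx": 0,"dy": 0,"dz": -1.3,"ax": 0,"ay": 0,"az": 0,"claw": -1},{"dx": 0,"dy": 0,"dz": -2,"ax": 0,"ay": 0,"az": 0,"claw": -1},{"dx": 0,"dy": 0,"dz": -2.4,"ax": 0,"ay": 0,"az": 0,"claw": -1},{"dx": 0,"dy": 0,"dz": -2.4,"ax": 0,"ay": 0,"az": 0,"claw": -1},{"dx": 0,"dy": 0,"dz": -2.4,"ax": 0,"ay": 0,"az": 0,"claw": -0.7},{"dx": 0,"dy": 0,"dz": -2.4,"ax": 0,"ay": 0,"az": 0,"claw": -0.4},{"dx": 0,"dy": 0,"dz": -2.4,"ax": 0,"ay": 0,"az": 0,"claw": -0.4}]}}

```text
clock: 20.78
eef_pos: [636.7, -148.1, 73.6]
tool_rot: [-1.572, 0.001, -1.451]
force: [0.9, -0.9, 0.5]
width: 59.6
```

```bash
python3 - <<'E'
from plan import *
im=grab('wrist','w23'); st()
S=grab('scene'); z=S['color'][140:250,310:430,::-1]; cv2.imwrite('pics/sz6.png',cv2.resize(z,None,fx=5,fy=5,interpolation=cv2.INTER_CUBIC))
E
```

```text
{'clock': 20.833, 'qpos': [0.387, 0.843, -0.348, 1.62, 0.383, 0.747, -0.018], 'eef_pos': [636.675, -148.136, 73.654], 'tool_rot': [-1.571, 0.001, -1.451], 'force': [0.486, 0.245, 0.716], 'width': 59.692}
```

View pics/w23.png

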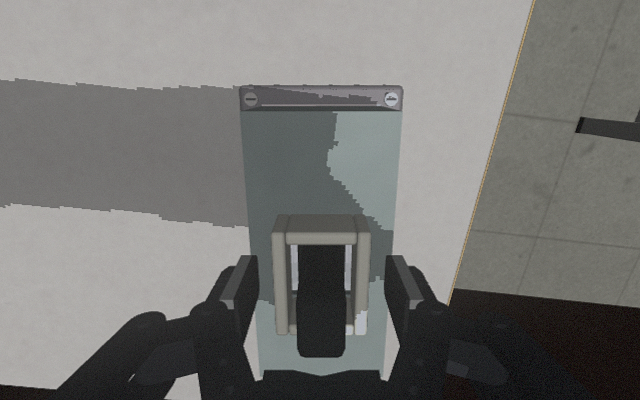

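View pics/sz6.png

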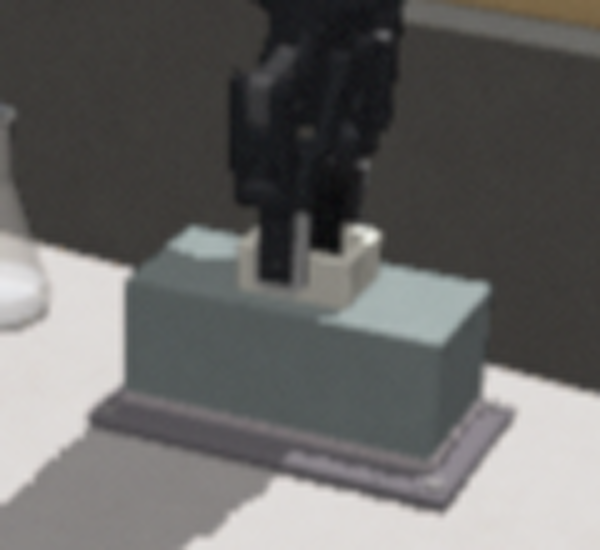

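Pads flank the collar symmetrically (257/387 vs collar 273–370). Closing.

Request:
{"method": "servo_tool", "body": {"increments": [{"dx": 0,"dy": 0,"dz": 0,"ax": 0,"ay": 0,"az": 0,"claw": -0.2},{"dx": 0,"dy": 0,"dz": 0,"ax": 0,"ay": 0,"az": 0,"claw": 0},{"dx": 0,"dy": 0,"dz": 0,"ax": 0,"ay": 0,"az": 0,"claw": 0.3},{"dx": 0,"dy": 0,"dz": 0,"ax": 0,"ay": 0,"az": 0,"claw": 1},{"dx": 0,"dy": 0,"dz": 0,"ax": 0,"ay": 0,"az": 0,"claw": 1},{"dx": 0,"dy": 0,"dz": 0,"ax": 0,"ay": 0,"az": 0,"claw": 1},{"dx": 0,"dy": 0,"dz": 0,"ax": 0,"ay": 0,"az": 0,"claw": 1}]}}

```text
clock: 21.47
eef_pos: [636.7, -148.2, 73.9]
tool_rot: [-1.571, 0.0, -1.451]
force: [-1.7, 0.4, 6.6]
width: 40.9
```

```bash
python3 - <<'E'
from plan import *
im=grab('wrist','w24'); st()
E
```

```text
{'clock': 21.517, 'qpos': [0.387, 0.843, -0.348, 1.62, 0.383, 0.748, -0.018], 'eef_pos': [636.712, -148.149, 73.843], 'tool_rot': [-1.571, 0.0, -1.451], 'force': [0.545, 0.502, 5.521], 'width': 40.619}
```

View pics/w24.png

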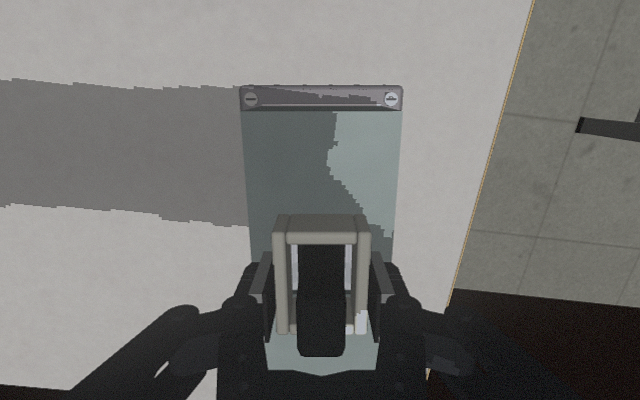

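Collar gripped (40.7 mm). Slow lift first.

Request:
{"method": "servo_tool", "body": {"increments": [{"dx": 0,"dy": 0,"dz": 0.2,"ax": 0,"ay": 0,"az": 0,"claw": 1},{"dx": 0,"dy": 0,"dz": 0.5,"ax": 0,"ay": 0,"az": 0,"claw": 1},{"dx": 0,"dy": 0,"dz": 0.9,"ax": 0,"ay": 0,"az": 0,"claw": 1},{"dx": 0,"dy": 0,"dz": 1.3,"ax": 0,"ay": 0,"az": 0,"claw": 1},{"dx": 0,"dy": 0,"dz": 1.7,"ax": 0,"ay": 0,"az": 0,"claw": 1},{"dx": 0,"dy": 0,"dz": 2,"ax": 0,"ay": 0,"az": 0,"claw": 1},{"dx": 0,"dy": 0,"dz": 2,"ax": 0,"ay": 0,"az": 0,"claw": 1}]}}

```text
clock: 22.1
eef_pos: [636.9, -148.2, 94.2]
tool_rot: [-1.571, 0.0, -1.451]
force: [0.5, -0.4, -1.5]
width: 40.9
```

```bash
python3 - <<'E'
from plan import *
im=grab('wrist','w25'); st()
S=grab('scene'); z=S['color'][140:250,310:430,::-1]; cv2.imwrite('pics/sz7.png',cv2.resize(z,None,fx=5,fy=5,interpolation=cv2.INTER_CUBIC))
E
```

```text
{'clock': 22.15, 'qpos': [0.394, 0.817, -0.359, 1.611, 0.371, 0.783, -0.008], 'eef_pos': [636.708, -148.166, 93.831], 'tool_rot': [-1.571, 0.0, -1.451], 'force': [-0.607, -0.422, -1.558], 'width': 40.594}
```

View pics/sz7.png

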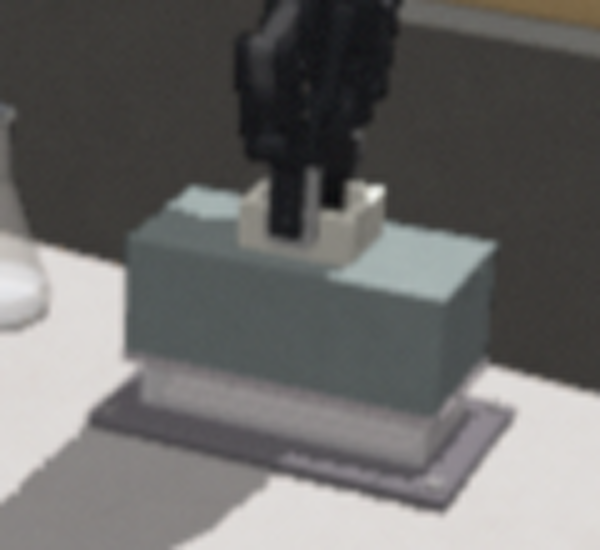

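View pics/w25.png

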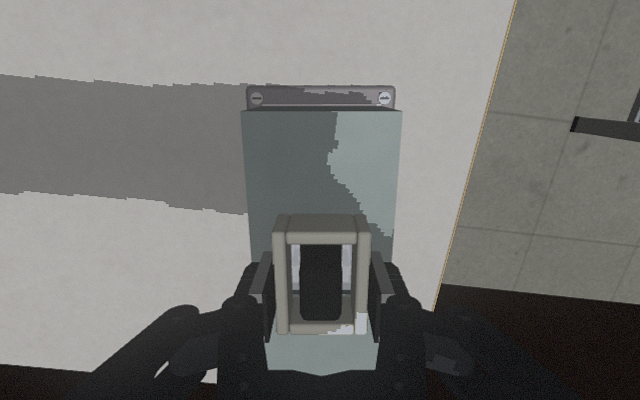

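Only the outer lid rises (force −1.5 N ≈ 150 g); inner lid stays down. Continue straight up in two calls.

Request:
{"method": "servo_tool", "body": {"increments": [{"dx": 0,"dy": 0,"dz": 0.4,"ax": 0,"ay": 0,"az": 0,"claw": 1},{"dx": 0,"dy": 0,"dz": 1.1,"ax": 0,"ay": 0,"az": 0,"claw": 1},{"dx": 0,"dy": 0,"dz": 2,"ax": 0,"ay": 0,"az": 0,"claw": 1},{"dx": 0,"dy": 0,"dz": 3,"ax": 0,"ay": 0,"az": 0,"claw": 1},{"dx": 0,"dy": 0,"dz": 4,"ax": 0,"ay": 0,"az": 0,"claw": 1},{"dx": 0,"dy": 0,"dz": 5,"ax": 0,"ay": 0,"az": 0,"claw": 1},{"dx": 0,"dy": 0,"dz": 5.8,"ax": 0,"ay": 0,"az": 0,"claw": 1},{"dx": 0,"dy": 0,"dz": 6,"ax": 0,"ay": 0,"az": 0,"claw": 1}]}}

```text
clock: 22.87
eef_pos: [637.6, -148.2, 155.7]
tool_rot: [-1.569, -0.0, -1.451]
force: [-0.2, -0.6, -1.2]
width: 40.7
```

```bash
python3 - <<'E'
from plan import *
st()
E
```

```text
{'clock': 22.867, 'qpos': [0.411, 0.742, -0.39, 1.571, 0.335, 0.894, 0.022], 'eef_pos': [637.55, -148.234, 155.662], 'tool_rot': [-1.569, -0.0, -1.451], 'force': [-0.204, -0.617, -1.165], 'width': 40.729}
```

Request:
{"method": "servo_tool", "body": {"increments": [{"dx": 0,"dy": 0,"dz": 0.4,"ax": 0,"ay": 0,"az": 0,"claw": 1},{"dx": 0,"dy": 0,"dz": 1.1,"ax": 0,"ay": 0,"az": 0,"claw": 1},{"dx": 0,"dy": 0,"dz": 2,"ax": 0,"ay": 0,"az": 0,"claw": 1},{"dx": 0,"dy": 0,"dz": 3,"ax": 0,"ay": 0,"az": 0,"claw": 1},{"dx": 0,"dy": 0,"dz": 4,"ax": 0,"ay": 0,"az": 0,"claw": 1},{"dx": 0,"dy": 0,"dz": 4.8,"ax": 0,"ay": 0,"az": 0,"claw": 1},{"dx": 0,"dy": 0,"dz": 5.2,"ax": 0,"ay": 0,"az": 0,"claw": 1},{"dx": 0,"dy": 0,"dz": 5.2,"ax": 0,"ay": 0,"az": 0,"claw": 1}]}}

```text
clock: 23.53
eef_pos: [637.2, -148.2, 206.8]
tool_rot: [-1.57, 0.0, -1.451]
force: [-0.2, 0.5, -1.8]
width: 40.7
```

Request:
{"method": "servo_tool", "body": {"increments": [{"dx": 0,"dy": 0,"dz": 0,"ax": 0,"ay": 0,"az": 0,"claw": 1},{"dx": 0,"dy": 0,"dz": 0,"ax": 0,"ay": 0,"az": 0,"claw": 1},{"dx": 0,"dy": 0,"dz": 0,"ax": 0,"ay": 0,"az": 0,"claw": 1},{"dx": 0,"dy": 0,"dz": 0,"ax": 0,"ay": 0,"az": 0,"claw": 1}]}}

```text
clock: 23.87
eef_pos: [636.1, -148.1, 204.7]
tool_rot: [-1.573, 0.001, -1.451]
force: [-0.1, -0.2, -2.0]
width: 40.5
```

```bash
python3 - <<'E'
from plan import *
st(); grab('wrist'); st()
S=grab('scene'); z=S['color'][110:250,300:440,::-1]; cv2.imwrite('pics/sz8.png',cv2.resize(z,None,fx=4.2,fy=4.2,interpolation=cv2.INTER_CUBIC))
grab('scene','s26'); grab('wrist','w26')
for z in (8,120,130,140): print(z,proj(S,(636,-148.4,z)).round(1))
E
```

```text
{'clock': 23.867, 'qpos': [0.422, 0.689, -0.409, 1.525, 0.306, 0.994, 0.047], 'eef_pos': [636.07, -148.106, 204.726], 'tool_rot': [-1.573, 0.001, -1.451], 'force': [-0.067, -0.165, -1.962], 'width': 40.502}
{'clock': 23.917, 'qpos': [0.422, 0.689, -0.409, 1.525, 0.306, 0.994, 0.047], 'eef_pos': [636.107, -148.085, 204.781], 'tool_rot': [-1.573, 0.001, -1.451], 'force': [0.071, -0.133, -1.205], 'width': 40.52}
8 [370.8 220.9]
120 [373.3 174.5]
130 [373.6 170.1]
140 [373.8 165.7]
```

View pics/sz8.png

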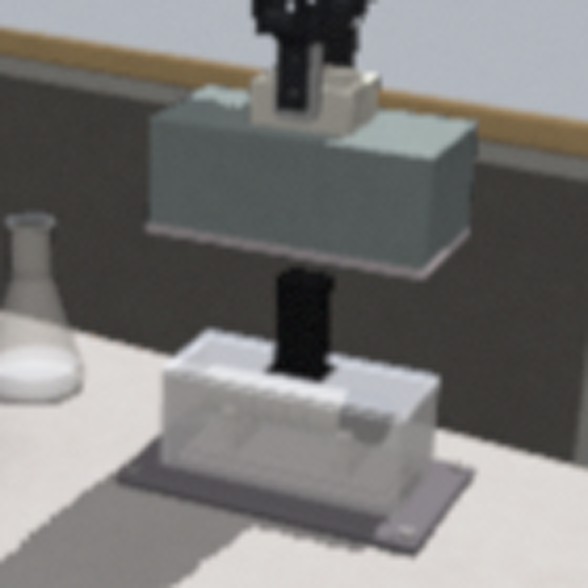

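View pics/s26.png

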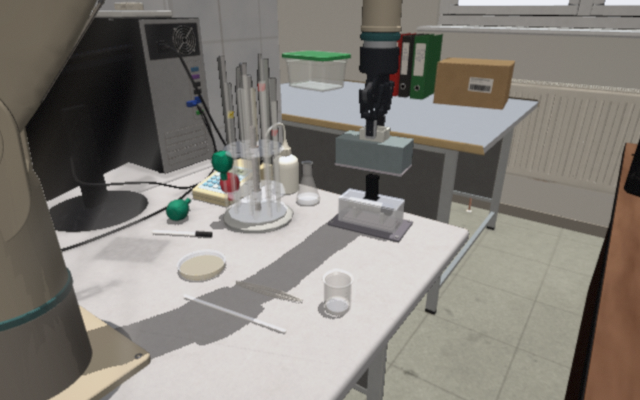

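The outer lid is up by 131 mm (lower edge 133 mm above the inner lid's edge; 112 needed). It hangs level and still. Through the clear inner lid, flat on the plate, the tube lies in the saddles. Handing in.

```bash
python3 - <<'E'
from h import *
from cell import finish_job
print(np.abs(read_state()['qd']).max()); print(finish_job())
E
```

```text
0.0017120626327465725
the job is handed in; nothing more can be done
None
```

The job is done and handed in at about 24 s of the 72 s allowed. `finish_job()` gives no verdict, so the checks below are my own.

**What I did:**
- **Tube:** I gripped the standing tube with the tool tilted 45°, tipped it level, set it in both saddles and let go.
- **Lids together:** I picked up both lids by the knob and lowered them over the tube. They touched down at the expected height, and I let go.
- **Outer lid:** I lifted it alone by its collar and am still holding it above the case.

**Last checks:**
- **Outer lid:** It was raised 131 mm, so its lower edge is about 133 mm above the inner lid's edge (112 mm needed). It is level and the arm is still. The tool force of 1–2 N matches the outer lid's weight alone.
- **Inner lid and tube:** The last scene picture shows the clear inner lid flat on the plate and the tube in the saddles. Before covering, I measured the tube's middle as about 2 mm off centre along y.
- **Bystanders:** The flask and small beaker look unmoved in the pictures; I did not measure them again.

**Disagreements:** Where the fixed cameras and the wrist camera disagreed, it was by 1–3 mm, and I went with the wrist view. No check failed. One early move was refused because some of its keys were missing; nothing moved and I sent it again.

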